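# Demagnetise the tweezers

## Robot

A 6-joint arm with a two-finger parallel gripper is mounted at the origin on a cart in front of the work surface, level with it; the furniture and walls round the work are solid. World frame = base frame: x ahead of the robot, y to its left, z up, the work surface at z = 0. Lengths are in m, angles in rad, forces in N, time in s.
With the tool pointing down it reaches from about 0.425 to 0.95 m from the base axis. Payload 3.5 kg.
Tool frame: the origin (TCP) lies at the very end of the fingers, on their centre line; the grasp point (between the pads) lies 19 mm behind it; y points along the fingers, z is the direction in which the jaws open and shut, and the axes are right-handed (so a half turn about y gives the same grasp; the last joint's range is limited). The gripper opens to 85 mm and grips with 20 to 120 N. Pads are 22 mm wide; open, the fingers measure 114 mm over their backs; the gripper's body (76 mm by 85 mm) begins 54 mm behind the grasp point. The pads swing forward as they close: fully open they stand 13 mm farther back than shut.
Start: joints at [1.16, 0.286, 1.577, -0, 1.279, -0.15], TCP at [0.174, 0.652, 0.199] pointing down, gripper open.
Joint ranges: [-2.77, 2.77], [-0.9, 2.22], [0.21, 2.48], [-1.53, 4.67], [0.24, 2.81], [-2.84, 2.84]. Speed limits (rad/s): [2.79, 2.79, 3.14, 3.14, 3.14, 3.14].

## Interface

Orientations are given as a unit quaternion [x, y, z, w].
In Python, from plant import ctrl, cams gives the robot as it stands.
- The arm moves only by the tool play_rows, never from a script. Its argument "steps" is a list of rows, each an object of numbers: "claw": the finger opening in cm, from 0 to 8.54; "tx", "ty", "tz": the shift along the tool's x, y, z in cm; "ax", "ay", "az": the turn, a rotation vector about the tool's x, y, z in degrees. A call has 1 to 12 rows; each row is the pose to reach, as a shift and turn from the pose commanded when the call began, along the tool's axes at that moment; what a row does not reach only later rows make up. A row lasts 1/12 s, in which the tool goes at most 41.7 mm and 7.16 degrees, less where a joint would pass 70% of its speed; a pose out of reach is approached as far as the arm can. A call with a gripper value outside its range is refused whole. The fingers move at their own pace and stop on an object; "grip_force" is the grip in N (left out, the last holds). Time passes only in rows, so rows that repeat a pose let the fingers close. It gives the time, the measured TCP pose, the force and the opening at its end, in the units of the state.
- ctrl.get_state(): the state, without advancing time (a new reading comes with each control period).
- cams.read_camera(name): name is "side" or "top"; returns (picture, depth): 420x560x3 uint8, blue, green, red; 420x560 float32, m along the optical axis (not along the pixel's ray), 0 where there is no reading.
- cams.camera_model(name): a dict with "intrinsics" (3x3 intrinsics, pixels), "rvec" (rotation vector, rad) and "tvec" (3), from world to camera coordinates, as OpenCV has them. Camera axes: x right, y down, z forward; pixel columns grow to the right and rows downward; lengths in m; the calibration is good to about 2 mm. A picture is of the moment at which its call begins. camera_model takes no time and is no camera call.
- ctrl.sign_off(): hands the job in, once; it reports no verdict.
The state is a dict: "time": time; "qpos": joint angles; "dq": joint speeds; "joint_efforts": joint torques, N m; "eef_pos": TCP position; "tcp_rot": TCP orientation; "contact_force": force on the tool from outside, world axes, zero at the start; "wrist_torque": the same for the moment, N m; "opening": opening from 0.0 (shut) to 1.0 (fully open).
Only numpy, scipy, OpenCV 4.12 (cv2) and the standard library are available. Lean on these libraries where they do the work, as an engineer would, in place of code of your own. Each camera call takes 0.05 s, during which the arm holds its last target.

## Task

Demagnetise the steel tweezers: first turn the rotary handle on the grey bench demagnetiser fully from off to on, then pick up the tweezers, lift them over the speaker bar that stands in the way, and hold them level about a centimetre above the demagnetiser's steel pole strip, centred on it and lying along it (either way round). The tweezers must never touch the demagnetiser, and nothing else on the bench may be shoved aside. Finish like that: still gripping the tweezers, motionless in the air above the strip, with the handle left on.

Things in the scene. Friction and masses are not known exactly. Their poses are not given: they have to be found in the camera images.
- demagnetiser: grey box-shaped bench demagnetiser, 130 deep (x) by 240 wide (y) by 46 mm high, fixed to the bench. Origin: centre of its underside; x points away from the robot at yaw 0, y to the left along its long side, z up. Its position and yaw vary. On its top: the black rotary handle at the left end (+y) and the pole strip at the right end (-y)
- pole_strip (a point): centre of the top face of the flat steel pole strip on the demagnetiser: 110 mm long along the demagnetiser's x, 26 mm wide along its y, top face 50 mm above the bench (4 mm proud of the housing), at [0, -60, 50] mm in the demagnetiser's frame; axes parallel to the demagnetiser's
- handle_grip (a point): grip point on the rotary handle, on its vertical turning axis, 65 mm above the bench, at [0, 62, 65] mm in the demagnetiser's frame. The handle is a black upright bar 66 mm long, 13 mm wide, its top 77 mm above the bench, standing on a round hub of 26 mm radius whose top is 55 mm above the bench; the bar is 22 mm tall above the hub. This frame turns with the handle and the bar lies along its y; a white line marks the bar's +y half, the pointer
- isolator_handle (a joint): angle of the rotary handle, rad. 0 = off (pointer along the demagnetiser's +y, to the left), 1.571 = on (pointer along the demagnetiser's +x, away from the robot), with hard stops at both; it grows clockwise seen from above. It starts within 0.25 of off. Turning takes about 0.12 N m of friction and it stays where it is left
- tweezers: steel tweezers lying flat, 118 mm long (along their y), 16 mm wide (x) and 9 mm high, about 16 g, free. Origin: centre of the underside; z up. Pick them across their 16 mm width, near the middle. They lie to the right of the speaker, roughly pointing away from the robot, beside the fid and the came, in any order of the three
- lathekin: flat whitish plastic burnishing fid, 144 mm long (its y), 19 wide, 6 mm high; bystander. Origin: centre of the underside
- came_piece: straight grey H-section lead came, 130 mm long (its y), 10 wide, 8 mm high; bystander. Origin: centre of the underside
- speaker: black speaker bar, 226 mm long (its y), 53 wide, 61 mm high, standing as a wall between the tweezers and the demagnetiser; bystander, to be crossed above. Origin: centre of the underside
- scrap_jar: clear jar with a black lid, 52 mm across, 75 mm high, behind the speaker; bystander. Origin: centre of the underside
- oil_dropper: dropper bottle with a red spout, 29 mm across, 90 mm high, to the right of the speaker, behind; bystander. Origin: centre of the underside

How it is judged:
By the outcome, as a careful person would: the job done as asked, in the order asked, and still so for the second after the job is handed in, while the arm keeps its last pose, push and grip.
It also fails if it takes over 58 s, if anything falls off the work surface, if the arm or the gripper's body presses on something with over 40 N, if the wrist force passes 120 N, or if a joint passes its speed limit or range.

## Working session

There is one attempt and no reset: what is moved stays moved. The work goes in short steps, Python scripts to look and compute and a tool call to move; the robot and the scene stay as the last step left them, time stands still between calls to the robot, and variables do not carry over. Pictures are saved under pics/ and viewed, and the job is handed in when it is done.

Besides the shell and the picture viewer there is one more tool, called after "Call:" as name(argument=value, ...), one argument or row to a line, values as JSON. play_rows: Moves the arm, as the interface text tells. Its arguments: {"type":"object","properties":{"steps":{"type":"array","items":{"type":"object","properties":{"claw":{"type":"number"},"tx":{"type":"number"},"ty":{"type":"number"},"tz":{"type":"number"},"ax":{"type":"number"},"ay":{"type":"number"},"az":{"type":"number"}}}},"grip_force":{"type":"number"}},"required":["steps"]}

```bash
ls; mkdir -p pics
cat > look.py <<'E'
import numpy as np,cv2,sys
from plant import ctrl,cams
tag=sys.argv[1]
for n in sys.argv[2:]:
    p,d=cams.read_camera(n); cv2.imwrite(f'pics/{n}_{tag}.png',p); np.save(f'pics/{n}_{tag}.npy',d)
    m=cams.camera_model(n); R=cv2.Rodrigues(np.array(m['rvec'],float))[0]; t=np.array(m['tvec'],float).ravel()
    print(n,np.round(m['intrinsics'],1).tolist(),'cam at',np.round(-R.T@t,3),'fwd',np.round(R[2],3))
s=ctrl.get_state(); print(s)
E
python3 look.py 0 side top
```

```text
pics
side [[518.3, 0.0, 276.6], [0.0, 518.3, 210.7], [0.0, 0.0, 1.0]] cam at [ 0.045 -0.826  0.733] fwd [ 0.468  0.678 -0.567]
top [[380.0, 0.0, 278.6], [0.0, 380.0, 211.8], [0.0, 0.0, 1.0]] cam at [ 0.443 -0.014  0.988] fwd [ 0.164 -0.011 -0.986]
{'time': 0.1, 'qpos': array([ 1.16002077e+00,  2.87134754e-01,  1.57803491e+00,  1.47153238e-05,
        1.27861742e+00, -1.50048151e-01]), 'dq': array([-0.00200999, -0.00368045, -0.00202649, -0.00079044,  0.00048945,
        0.00073282]), 'joint_efforts': array([ 3.29925815e-04, -4.07294583e+01, -2.93700224e+01, -1.50002479e-04,
        3.39299026e-03, -1.00856646e-06]), 'eef_pos': array([0.17373266, 0.65156698, 0.1979448 ]), 'tcp_rot': array([ 0.7018503 , -0.09214112,  0.09170212, -0.70036197]), 'contact_force': array([-0.18149426, -0.1323448 , -0.21524104]), 'wrist_torque': array([-0.05156084, -0.01116046, -0.00036269]), 'opening': 0.9989941437333152}
```

View pics/top_0.png

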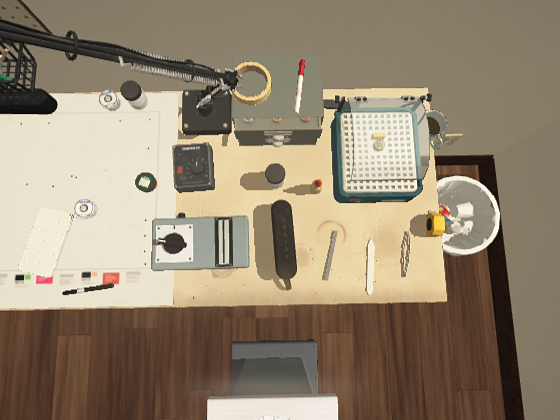

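View pics/side_0.png

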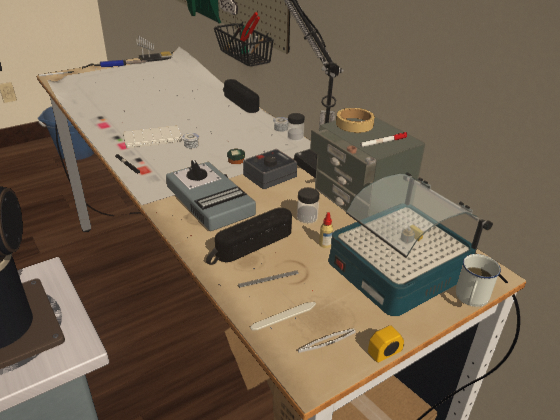

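The top view shows the demagnetiser at about (200,243), with the handle at (174,244) and the strip at (223,242). The speaker is at (284,240), the came at (330,255), the fid at (370,267) and the tweezers at (405,254). I'll zoom in next.

```bash
cat > geo.py <<'E'
import numpy as np,cv2
from plant import ctrl,cams
def model(n):
    m=cams.camera_model(n); R=cv2.Rodrigues(np.array(m['rvec'],float))[0]; return np.array(m['intrinsics'],float),R,np.array(m['tvec'],float).ravel()
def ray(n,uv,z):
    K,R,t=model(n); uv=np.atleast_2d(np.array(uv,float)); c=-R.T@t
    d=(np.linalg.inv(K)@np.c_[uv,np.ones(len(uv))].T).T@R
    return c+d*((z-c[2])/d[:,2])[:,None]
def proj(n,P):
    K,R,t=model(n); return cv2.projectPoints(np.atleast_2d(np.array(P,float)),cv2.Rodrigues(R)[0],t,K,None)[0][:,0]
def cloud(n,d):
    K,R,t=model(n); v,u=np.mgrid[:420,:560]; p=np.stack([(u-K[0,2])/K[0,0]*d,(v-K[1,2])/K[1,1]*d,d],-1); return (p-t)@R
E
python3 - <<'E'
import cv2
p=cv2.imread('pics/top_0.png')
cv2.imwrite('pics/z1.png',cv2.resize(p[205:280,145:255],None,fx=7,fy=7,interpolation=cv2.INTER_CUBIC))
cv2.imwrite('pics/z2.png',cv2.resize(p[190:305,260:430],None,fx=4.7,fy=4.7,interpolation=cv2.INTER_CUBIC))
s=cv2.imread('pics/side_0.png')
cv2.imwrite('pics/z3.png',cv2.resize(s[150:240,160:300],None,fx=5.5,fy=5.5,interpolation=cv2.INTER_CUBIC))
E
```

```text
(no output)
```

View pics/z1.png

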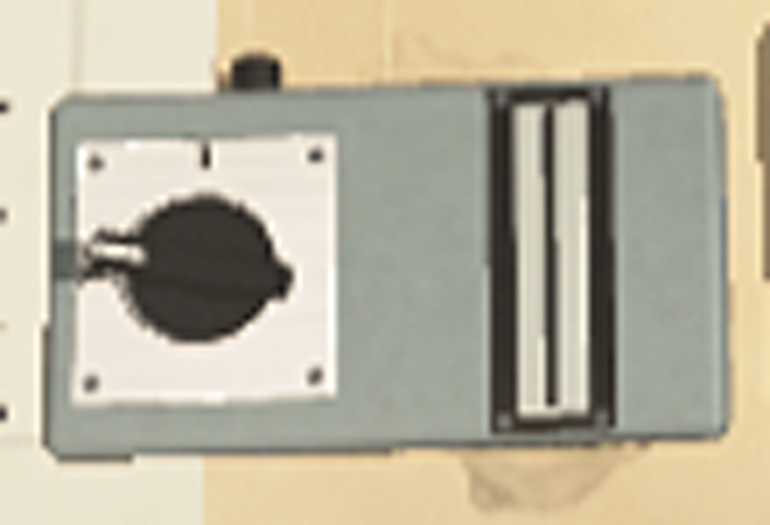

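View pics/z2.png

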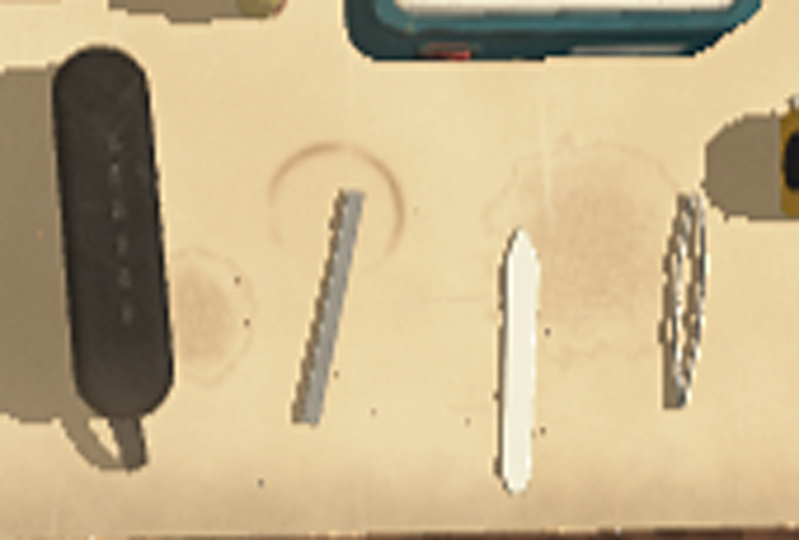

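View pics/z3.png

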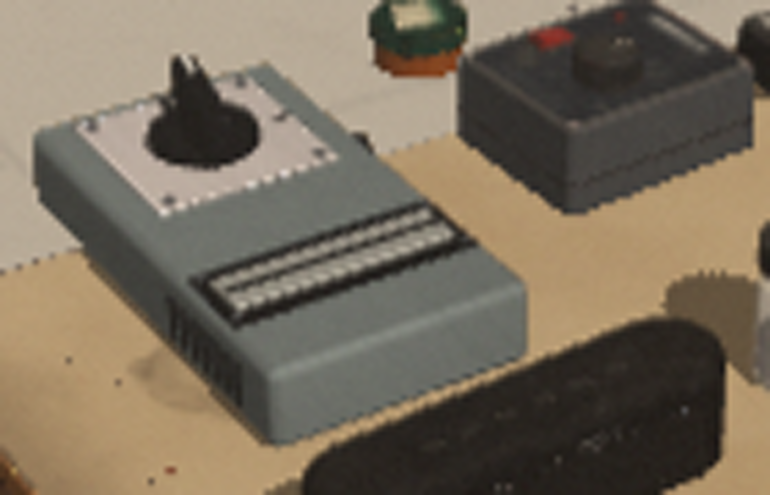

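Zoom: the pointer tip is at about (157,241) in the full image and the other end at (186,245). The strip is clear at (215-232, 218-266). The tweezers have their shadow to the left. Next I'll measure.

```bash
cat > meas.py <<'E'
from geo import *
p=cv2.imread('pics/top_0.png'); d=np.load('pics/top_0.npy')
c=cloud('top',d)
f=lambda pts,o,s:(np.array(pts,float)+.5)/s-.5+np.array(o)
Z1=lambda pts:f(pts,(145,205),7)
pl=ray('top',Z1([(76,142),(338,134),(338,398),(73,404)]),.047); print('plate',np.round(pl,4)[:,:2].tolist(), 'ctr',pl.mean(0))
st=ray('top',Z1([(512,103),(590,98),(590,417),(516,418)]),.050); print('strip',np.round(st,4)[:,:2].tolist(),'ctr',st.mean(0))
fr=ray('top',Z1([(490,88),(612,86),(612,430),(490,430)]),.048); print('frame ctr',fr.mean(0))
hd=ray('top',Z1([(80,252),(292,280)]),.077); print('handle',hd, 'ctr',hd.mean(0), np.degrees(np.arctan2(*(hd[0]-hd[1])[:2])))
# depth
m=np.zeros(d.shape,bool); m[205:280,145:255]=1
q=c[m&(c[...,2]>.035)&(c[...,2]<.06)&(d>0)][:, :2]
print('housing',cv2.minAreaRect((q*1000).astype(np.float32)), len(q))
q=c[m&(c[...,2]>.068)&(c[...,2]<.09)&(d>0)]
print('bar pts',len(q),q[:,2].max(),cv2.minAreaRect((q[:,:2]*1000).astype(np.float32)),q.mean(0))
print('table z',np.median(c[230:290,300:320,2]))
for nm,(u0,v0,u1,v1),zl in [('came',(315,225,345,290),.004),('fid',(358,230,380,300),.003),('twz',(395,225,415,285),.003),('spk',(265,195,303,293),.03)]:
    m=np.zeros(d.shape,bool); m[v0:v1,u0:u1]=1
    q=c[m&(c[...,2]>zl)&(d>0)]
    print(nm,len(q),q[:,2].max(),[np.round(x,1) for x in cv2.minAreaRect((q[:,:2]*1000).astype(np.float32))],cv2.fitLine((q[:,:2]*1000).astype(np.float32),cv2.DIST_L2,0,.01,.01).ravel())
E
python3 meas.py
python3 - <<'E'
import cv2
p=cv2.imread('pics/top_0.png')
cv2.imwrite('pics/z4.png',cv2.resize(p[220:285,380:430],None,fx=9,fy=9,interpolation=cv2.INTER_CUBIC))
s=cv2.imread('pics/side_0.png')
cv2.imwrite('pics/z5.png',cv2.resize(s[315:360,280:380],None,fx=8,fy=8,interpolation=cv2.INTER_CUBIC))
E
```

```text
plate [[0.5725, 0.2831], [0.5737, 0.1901], [0.4804, 0.1884], [0.4801, 0.281]] ctr [0.52668083 0.23564563 0.047     ]
strip [[0.5833, 0.1279], [0.5846, 0.1002], [0.4721, 0.0999], [0.4722, 0.1257]] ctr [0.5280466  0.11340356 0.05      ]
frame ctr [0.52850406 0.11402371 0.048     ]
handle [[0.53044315 0.2709374  0.077     ]
 [0.51953215 0.19839539 0.077     ]] ctr [0.52498765 0.23466639 0.077     ] 8.55370779839897
housing ((527.8650512695312, 173.98379516601562), (130.66647338867188, 240.05958557128906), 0.9465458393096924) 4876
bar pts 151 0.08051433074808233 ((526.7219848632812, 235.07095336914062), (65.21184539794922, 12.731108665466309), 79.54008483886719) [0.52649297 0.23410237 0.07656017]
table z 0.0033616393195853643
came 926 0.014453084608916292 [array([ 487.9, -153.7]), array([ 76. , 164.8]), np.float64(88.1)] [ 9.954873e-01 -9.489545e-02  4.932714e+02 -1.535057e+02]
fid 1109 0.011481718300324026 [array([ 467.1, -253. ]), array([ 55.2, 177.7]), np.float64(86.7)] [ 9.9794090e-01 -6.4139798e-02  4.6525641e+02 -2.5330637e+02]
twz 760 0.014183697021597694 [array([ 490.6, -347.1]), array([ 50.9, 154.1]), np.float64(85.6)] [ 9.9603885e-01 -8.8918954e-02  4.9039227e+02 -3.4735541e+02]
spk 1597 0.06523572431146926 [array([528.6, -35.2]), array([205.9,  53. ]), np.float64(3.6)] [ 9.9799120e-01  6.3352913e-02  5.3041534e+02 -3.4387608e+01]
```

View pics/z4.png

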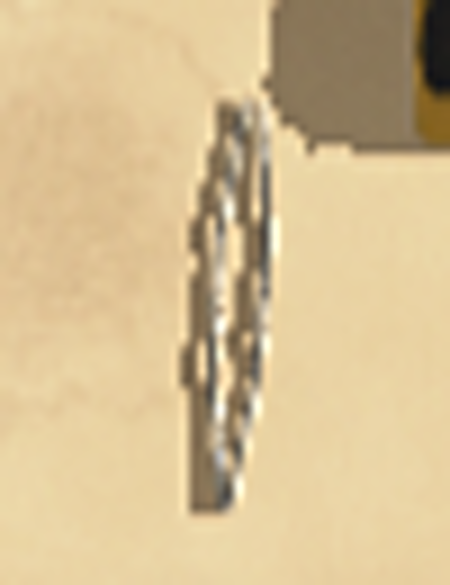

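View pics/z5.png

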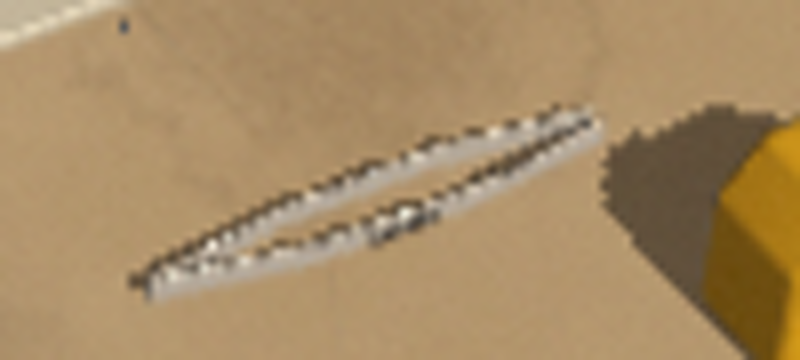

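```bash
cat > go.py <<'E'
import sys; from geo import *
from scipy.spatial.transform import Rotation as Ro
s=ctrl.get_state(); R=Ro.from_quat(s['tcp_rot']); M=R.as_matrix(); P=s['eef_pos']
jaw=np.degrees(np.arctan2(M[1,2],M[0,2]))
print('t',round(s['time'],2),'tcp',np.round(P,4),'jaw',round(jaw,2),'yaxis',np.round(M[:,1],4),'q',np.round(s['qpos'],3),'op',round(s['opening'],3),'F',np.round(s['contact_force'],1),'T',np.round(s['wrist_torque'],2))
if len(sys.argv)>4:
    T=np.array(list(map(float,sys.argv[1:4]))); j=float(sys.argv[4])
    for jj in (j,j+180):
        a=np.radians(jj); z=np.array([np.cos(a),np.sin(a),0]); y=np.array([0,0,-1.]); G=np.c_[np.cross(y,z),y,z]
        rv=np.degrees((R.inv()*Ro.from_matrix(G)).as_rotvec()); print('jaw',jj,'shift cm',np.round(M.T@(T-P)*100,2),'turn',np.round(rv,2))
E
python3 go.py .527 .2355 .16 -10.5
python3 - <<'E'
from geo import *
f=lambda pts,o,s:(np.array(pts,float)+.5)/s-.5+np.array(o)
print('top', np.round(ray('top',f([(243,102),(228,508),(192,360),(273,240)],(380,220),9),.006),4))
print('side',np.round(ray('side',f([(592,122),(148,285),(400,222),(370,168)],(280,315),8),.006),4))
d=np.load('pics/top_0.npy');c=cloud('top',d);q=c[200:245,422:446].reshape(-1,3);q=q[q[:,2]>.02];print('tape',q.min(0),q.max(0))
E
```

```text
t 0.1 tcp [0.1737 0.6516 0.1979] jaw 75.06 yaxis [-9.e-04 -2.e-03 -1.e+00] q [ 1.16   0.287  1.578  0.     1.279 -0.15 ] op 0.999 F [-0.2 -0.1 -0.2] T [-0.05 -0.01 -0.  ]
jaw -10.5 shift cm [ 44.86   3.85 -31.09] turn [1.100e-01 8.556e+01 8.000e-02]
jaw 169.5 shift cm [ 44.86   3.85 -31.09] turn [ 8.000e-02 -9.444e+01 -1.200e-01]
top [[ 0.5505 -0.3568  0.006 ]
 [ 0.4349 -0.3439  0.006 ]
 [ 0.4768 -0.3367  0.006 ]
 [ 0.5105 -0.3625  0.006 ]]
side [[ 0.5482 -0.3582  0.006 ]
 [ 0.4331 -0.3413  0.006 ]
 [ 0.4917 -0.3575  0.006 ]
 [ 0.4959 -0.3413  0.006 ]]
tape [ 0.4433947  -0.43902728  0.02006372] [ 0.59594692 -0.01380429  0.98778343]
```

Call:
play_rows(
  steps=[
    {"tx": 44.9,"ty": 3.9,"tz": -31.1,"ay": 85.6,"claw": 6},
    {"tx": 44.9,"ty": 3.9,"tz": -31.1,"ay": 85.6,"claw": 6},
    {"tx": 44.9,"ty": 3.9,"tz": -31.1,"ay": 85.6,"claw": 6},
    {"tx": 44.9,"ty": 3.9,"tz": -31.1,"ay": 85.6,"claw": 6},
    {"tx": 44.9,"ty": 3.9,"tz": -31.1,"ay": 85.6,"claw": 6},
    {"tx": 44.9,"ty": 3.9,"tz": -31.1,"ay": 85.6,"claw": 6},
    {"tx": 44.9,"ty": 3.9,"tz": -31.1,"ay": 85.6,"claw": 6},
    {"tx": 44.9,"ty": 3.9,"tz": -31.1,"ay": 85.6,"claw": 6},
    {"tx": 44.9,"ty": 3.9,"tz": -31.1,"ay": 85.6,"claw": 6},
    {"tx": 44.9,"ty": 3.9,"tz": -31.1,"ay": 85.6,"claw": 6},
    {"tx": 44.9,"ty": 3.9,"tz": -31.1,"ay": 85.6,"claw": 6},
    {"tx": 44.9,"ty": 3.9,"tz": -31.1,"ay": 85.6,"claw": 6},
  ],
)

```text
invalid input at $.steps[0]: expected keys claw, tx, ty, tz, ax, ay, az
```

Call:
play_rows(
  steps=[
    {},
    {},
    {},
    {},
  ],
)

```text
invalid input at $.steps[0]: expected keys claw, tx, ty, tz, ax, ay, az
```

```bash
python3 go.py .527 .2355 .06 -10.5
```

```text
t 0.1 tcp [0.1737 0.6516 0.1979] jaw 75.06 yaxis [-9.e-04 -2.e-03 -1.e+00] q [ 1.16   0.287  1.578  0.     1.279 -0.15 ] op 0.999 F [-0.2 -0.1 -0.2] T [-0.05 -0.01 -0.  ]
jaw -10.5 shift cm [ 44.86  13.85 -31.06] turn [1.100e-01 8.556e+01 8.000e-02]
jaw 169.5 shift cm [ 44.86  13.85 -31.06] turn [ 8.000e-02 -9.444e+01 -1.200e-01]
```

All keys are required.

Call:
play_rows(
  steps=[
    {"tx": 44.9,"ty": 3.9,"tz": -31.1,"ax": 0,"ay": 85.6,"az": 0,"claw": 6},
    {"tx": 44.9,"ty": 3.9,"tz": -31.1,"ax": 0,"ay": 85.6,"az": 0,"claw": 6},
    {"tx": 44.9,"ty": 3.9,"tz": -31.1,"ax": 0,"ay": 85.6,"az": 0,"claw": 6},
    {"tx": 44.9,"ty": 3.9,"tz": -31.1,"ax": 0,"ay": 85.6,"az": 0,"claw": 6},
    {"tx": 44.9,"ty": 3.9,"tz": -31.1,"ax": 0,"ay": 85.6,"az": 0,"claw": 6},
    {"tx": 44.9,"ty": 3.9,"tz": -31.1,"ax": 0,"ay": 85.6,"az": 0,"claw": 6},
    {"tx": 44.9,"ty": 3.9,"tz": -31.1,"ax": 0,"ay": 85.6,"az": 0,"claw": 6},
    {"tx": 44.9,"ty": 3.9,"tz": -31.1,"ax": 0,"ay": 85.6,"az": 0,"claw": 6},
    {"tx": 44.9,"ty": 3.9,"tz": -31.1,"ax": 0,"ay": 85.6,"az": 0,"claw": 6},
    {"tx": 44.9,"ty": 3.9,"tz": -31.1,"ax": 0,"ay": 85.6,"az": 0,"claw": 6},
    {"tx": 44.9,"ty": 3.9,"tz": -31.1,"ax": 0,"ay": 85.6,"az": 0,"claw": 6},
    {"tx": 44.9,"ty": 3.9,"tz": -31.1,"ax": 0,"ay": 85.6,"az": 0,"claw": 6},
  ],
)

```text
time: 1.1
eef_pos: [0.4975, 0.2702, 0.1631]
tcp_rot: [-0.45, 0.545, -0.545, 0.45]
contact_force: [0.3, 1.0, -0.8]
opening: 0.705
```

```bash
python3 go.py .527 .2355 .16 -10.5
```

```text
t 1.1 tcp [0.4975 0.2702 0.1631] jaw -10.9 yaxis [-6.e-04 -1.e-04 -1.e+00] q [0.318 0.081 1.881 0.    1.18  0.508] op 0.705 F [ 0.3  1.  -0.8] T [ 0.01  0.01 -0.03]
jaw -10.5 shift cm [2.85 0.31 3.55] turn [ 0.03 -0.4   0.01]
jaw 169.5 shift cm [2.85 0.31 3.55] turn [-2.000e-02  1.796e+02  5.000e-02]
```

Call:
play_rows(
  steps=[
    {"tx": 2.8,"ty": 0.3,"tz": 3.5,"ax": 0,"ay": 0,"az": 0,"claw": 5},
    {"tx": 2.8,"ty": 0.3,"tz": 3.5,"ax": 0,"ay": 0,"az": 0,"claw": 5},
    {"tx": 2.8,"ty": 0.3,"tz": 3.5,"ax": 0,"ay": 0,"az": 0,"claw": 5},
    {"tx": 2.8,"ty": 0.3,"tz": 3.5,"ax": 0,"ay": 0,"az": 0,"claw": 5},
    {"tx": 2.8,"ty": 0.3,"tz": 3.5,"ax": 0,"ay": 0,"az": 0,"claw": 5},
  ],
)

```text
time: 1.52
eef_pos: [0.5252, 0.2391, 0.1604]
tcp_rot: [-0.453, 0.544, -0.543, 0.452]
contact_force: [-0.2, -0.8, 0.6]
opening: 0.588
```

```bash
python3 go.py .527 .2355 .06 -10.5; python3 look.py 1 top
```

```text
t 1.52 tcp [0.5252 0.2391 0.1604] jaw -10.47 yaxis [-9.e-04  2.e-04 -1.e+00] q [0.251 0.108 1.857 0.    1.177 0.434] op 0.588 F [-0.2 -0.8  0.6] T [ 0.04  0.05 -0.07]
jaw -10.5 shift cm [ 0.32 10.03  0.25] turn [ 0.05  0.03 -0.  ]
jaw 169.5 shift cm [ 0.32 10.03  0.25] turn [-0.0000e+00 -1.7997e+02 -8.0000e-02]
top [[380.0, 0.0, 278.6], [0.0, 380.0, 211.8], [0.0, 0.0, 1.0]] cam at [ 0.443 -0.014  0.988] fwd [ 0.164 -0.011 -0.986]
{'time': 1.5667, 'qpos': array([2.51764411e-01, 1.07765199e-01, 1.85706469e+00, 3.16927431e-04,
       1.17718784e+00, 4.33677360e-01]), 'dq': array([ 0.00687111, -0.00233234, -0.0017768 , -0.00209828, -0.00059449,
        0.00187558]), 'joint_efforts': array([-4.87487465e-01, -3.22370946e+01, -2.81419104e+01, -1.39519494e-02,
       -3.12872064e-03,  1.32883211e-03]), 'eef_pos': array([0.52517716, 0.23935676, 0.16051688]), 'tcp_rot': array([-0.45257602,  0.54353408, -0.54321833,  0.45239307]), 'contact_force': array([-0.11297596,  0.24881672, -0.00357988]), 'wrist_torque': array([-0.03255051,  0.02275392, -0.02449645]), 'opening': 0.5835223189908249}
```

View pics/top_1.png

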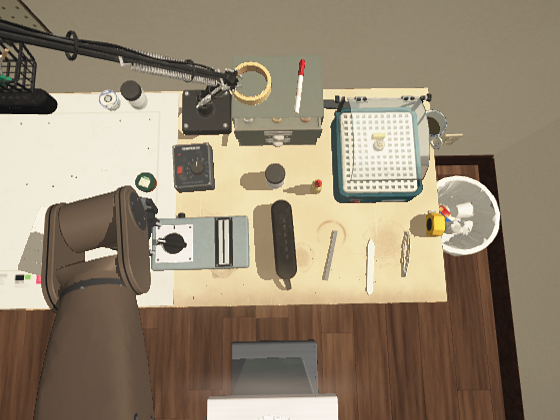

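Run:
```python
from geo import *
print(proj('top',[[.525,.239,.16],[.525,.239,.25],[.525,.239,.35],[.527,.2355,.077],[0,0,0]]).round(1).tolist())
print(proj('side',[[.525,.239,.16],[.525,.239,.25]]).round(1).tolist())
p,d=cams.read_camera('side'); cv2.imwrite('pics/side_1.png',p)
```

```text
[[158.8, 239.4], [144.8, 235.1], [124.6, 228.9], [170.8, 241.7], [273.1, 464.7]]
[[193.1, 135.1], [190.4, 100.4]]
```

View pics/side_1.png

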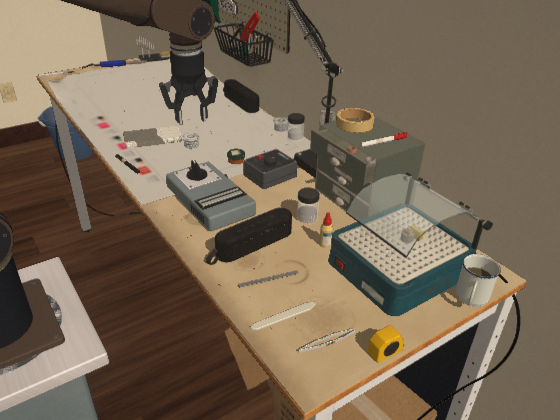

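Run:
```python
import cv2
p=cv2.imread('pics/top_1.png')
a=cv2.resize(p[180:280,100:210],None,fx=5,fy=5,interpolation=cv2.INTER_CUBIC)
cv2.imwrite('pics/z6.png',a)
s=cv2.imread('pics/side_1.png')
cv2.imwrite('pics/z7.png',cv2.resize(s[30:200,120:300],None,fx=3.5,fy=3.5,interpolation=cv2.INTER_CUBIC))
```

```text
(no output)
```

View pics/z6.png

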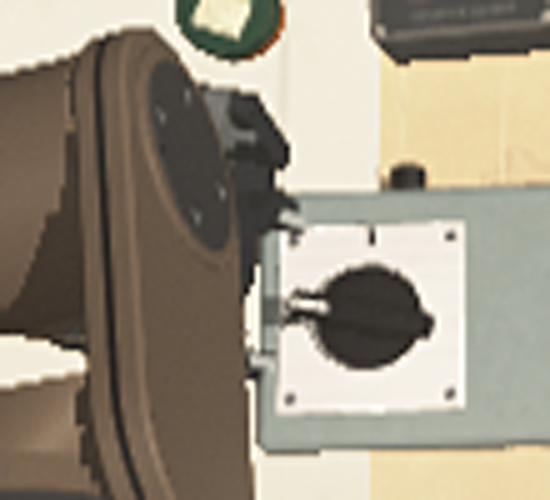

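View pics/z7.png

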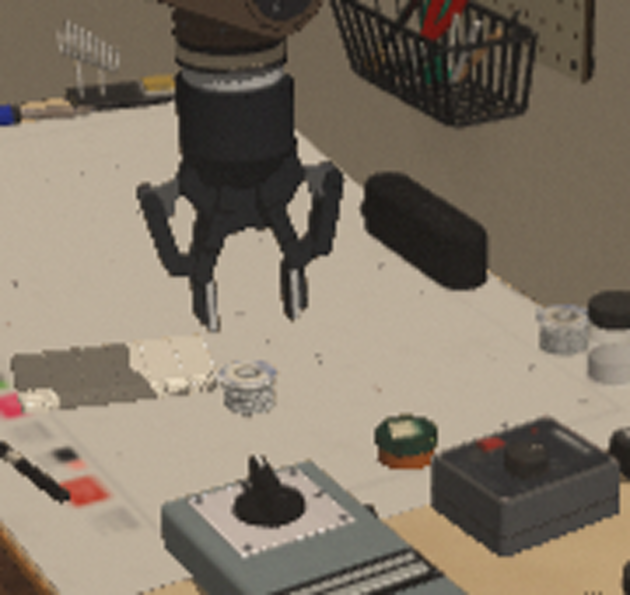

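```bash
cat >> geo.py <<'E'
def tri(a,b):
    def Pm(n):
        K,R,t=model(n); return K@np.c_[R,t]
    X=cv2.triangulatePoints(Pm('top'),Pm('side'),np.array(a,float).reshape(2,1),np.array(b,float).reshape(2,1)).ravel(); return X[:3]/X[3]
E
python3 - <<'E'
from geo import *
print(tri((157.6,223),(204,121)),tri((152,253),(180.6,123.7)))
print('plate/handle proj side',proj('side',[[.527,.2355,.077],[.5725,.2831,.046],[.5737,.1901,.046],[.4804,.1884,.046],[.4801,.281,.046]]).round(1).tolist())
f=lambda pts,o,s:(np.array(pts,float)+.5)/s-.5+np.array(o)
print(f([(240,78),(340,155),(163,213),(80,128)],(160,150),5.5).round(1).tolist())
E
```

```text
[0.55503893 0.23330123 0.19254819] [0.49474444 0.24014937 0.19721352]
plate/handle proj side [[196.7, 165.0], [204.8, 163.2], [222.0, 178.3], [189.1, 188.9], [173.2, 172.8]]
[[203.2, 163.8], [221.4, 177.8], [189.2, 188.3], [174.1, 172.9]]
```

Run:
```python
from geo import *
for n,b in (('side',(165,40,215,130)),('top',(140,195,165,260))):
    p,d=cams.read_camera(n); c=cloud(n,d); u0,v0,u1,v1=b
    q=c[v0:v1,u0:u1].reshape(-1,3); q=q[(q[:,2]>.12)&(abs(q[:,0]-.525)<.1)&(abs(q[:,1]-.24)<.08)]
    print(n,len(q)); 
    for z in np.arange(.15,.36,.01):
        s=q[(q[:,2]>z)&(q[:,2]<z+.01)]
        if len(s): print(round(z,3),len(s),s.min(0).round(3)[:2],s.max(0).round(3)[:2])
```

```text
side 2561
0.19 12 [0.492 0.226] [0.551 0.246]
0.2 50 [0.485 0.221] [0.561 0.254]
0.21 55 [0.484 0.224] [0.561 0.251]
0.22 62 [0.485 0.222] [0.561 0.259]
0.23 55 [0.48 0.22] [0.566 0.246]
0.24 119 [0.468 0.215] [0.578 0.261]
0.25 121 [0.464 0.217] [0.578 0.259]
0.26 141 [0.463 0.217] [0.579 0.263]
0.27 139 [0.463 0.216] [0.58  0.256]
0.28 167 [0.465 0.216] [0.58  0.251]
0.29 216 [0.465 0.215] [0.587 0.25 ]
0.3 180 [0.472 0.22 ] [0.581 0.256]
0.31 73 [0.486 0.207] [0.559 0.255]
0.32 130 [0.487 0.2  ] [0.557 0.249]
0.33 145 [0.487 0.199] [0.553 0.258]
0.34 140 [0.487 0.2  ] [0.553 0.253]
0.35 155 [0.486 0.199] [0.556 0.246]
top 833
0.19 1 [0.55 0.23] [0.55 0.23]
0.2 20 [0.487 0.224] [0.562 0.241]
0.21 19 [0.488 0.224] [0.561 0.241]
0.22 13 [0.49  0.224] [0.557 0.239]
0.23 15 [0.493 0.222] [0.568 0.235]
0.24 52 [0.491 0.217] [0.579 0.239]
0.25 58 [0.557 0.218] [0.582 0.24 ]
0.26 33 [0.504 0.218] [0.583 0.227]
0.27 27 [0.54  0.217] [0.585 0.229]
0.28 32 [0.546 0.217] [0.589 0.228]
0.29 77 [0.562 0.216] [0.593 0.235]
0.3 12 [0.56  0.218] [0.588 0.231]
0.32 25 [0.508 0.203] [0.55  0.211]
0.33 33 [0.513 0.203] [0.547 0.209]
0.34 12 [0.523 0.202] [0.543 0.207]
```

The cameras put the finger tips at z≈0.19, while the reported TCP is 0.160. Being open accounts for only part of that gap. I'll descend while watching force and opening.

Call:
play_rows(
  steps=[
    {"tx": 0.3,"ty": 3,"tz": 0.2,"ax": 0,"ay": 0,"az": 0,"claw": 5},
    {"tx": 0.3,"ty": 6,"tz": 0.2,"ax": 0,"ay": 0,"az": 0,"claw": 5},
    {"tx": 0.3,"ty": 8,"tz": 0.2,"ax": 0,"ay": 0,"az": 0,"claw": 5},
    {"tx": 0.3,"ty": 9,"tz": 0.2,"ax": 0,"ay": 0,"az": 0,"claw": 5},
    {"tx": 0.3,"ty": 9.5,"tz": 0.2,"ax": 0,"ay": 0,"az": 0,"claw": 5},
    {"tx": 0.3,"ty": 10,"tz": 0.2,"ax": 0,"ay": 0,"az": 0,"claw": 5},
    {"tx": 0.3,"ty": 10,"tz": 0.2,"ax": 0,"ay": 0,"az": 0,"claw": 5},
  ],
)

```text
time: 2.3
eef_pos: [0.5278, 0.2352, 0.0609]
tcp_rot: [0.452, -0.544, 0.544, -0.452]
contact_force: [-0.1, 0.0, -0.5]
opening: 0.586
```

```bash
python3 go.py .527 .2355 .06 -10.5; python3 look.py 2 top side >/dev/null;  python3 - <<'E'
import cv2
p=cv2.imread('pics/top_2.png')
cv2.imwrite('pics/z8.png',cv2.resize(p[180:280,100:210],None,fx=5,fy=5,interpolation=cv2.INTER_CUBIC))
s=cv2.imread('pics/side_2.png')
cv2.imwrite('pics/z9.png',cv2.resize(s[90:220,140:260],None,fx=4.5,fy=4.5,interpolation=cv2.INTER_CUBIC))
E
```

```text
t 2.3 tcp [0.5278 0.2352 0.0609] jaw -10.51 yaxis [ 5.e-04  1.e-04 -1.e+00] q [ 0.244  0.228  1.919 -0.     0.993  0.427] op 0.586 F [-0.1  0.  -0.5] T [ 0.02  0.03 -0.02]
jaw -10.5 shift cm [-0.01  0.09 -0.09] turn [-0.03 -0.01 -0.01]
jaw 169.5 shift cm [-0.01  0.09 -0.09] turn [ 2.0000e-02  1.7999e+02 -4.0000e-02]
```

View pics/z8.png

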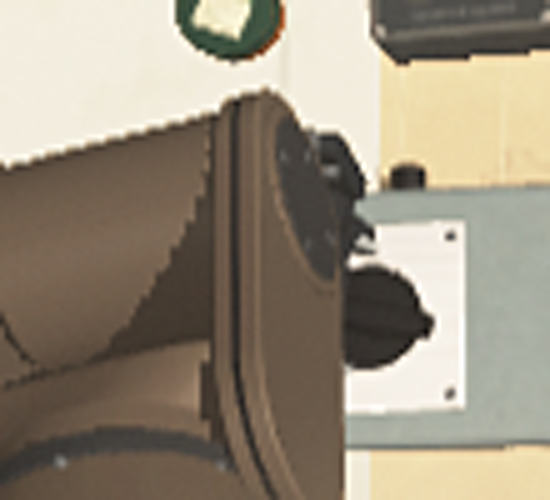

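View pics/z9.png

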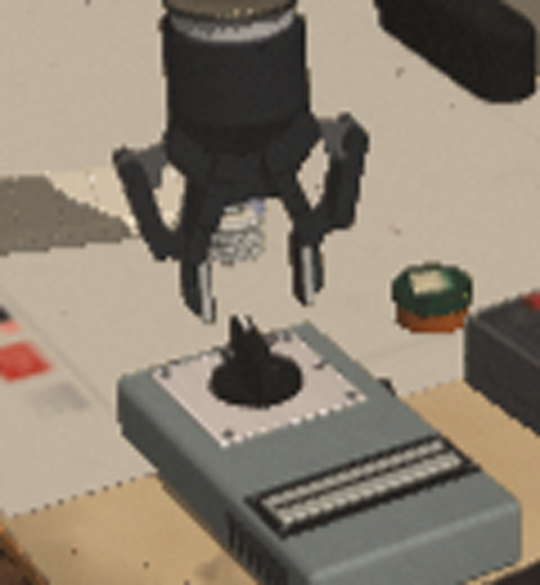

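Run:
```python
from geo import *
d=np.load('pics/side_2.npy'); c=cloud('side',d); q=c[120:175,165:225].reshape(-1,3)
q=q[(abs(q[:,0]-.528)<.06)&(abs(q[:,1]-.235)<.03)&(q[:,2]>.06)]
for z in np.arange(.06,.14,.005):
    s=q[(q[:,2]>z)&(q[:,2]<z+.005)]
    if len(s): print(round(z,3),len(s),s.min(0).round(3)[:2],s.max(0).round(3)[:2])
print(proj('side',[[.528,.235,z] for z in(.06,.08,.09,.1)]))
```

```text
0.06 7 [0.517 0.222] [0.524 0.263]
0.065 14 [0.513 0.206] [0.527 0.252]
0.07 20 [0.515 0.206] [0.528 0.264]
0.075 51 [0.513 0.205] [0.536 0.264]
0.08 1 [0.528 0.251] [0.528 0.251]
0.095 8 [0.496 0.22 ] [0.556 0.24 ]
0.1 14 [0.492 0.219] [0.557 0.24 ]
0.105 27 [0.489 0.218] [0.562 0.25 ]
0.11 25 [0.489 0.218] [0.563 0.248]
0.115 28 [0.488 0.219] [0.565 0.249]
0.12 22 [0.488 0.218] [0.564 0.243]
0.125 28 [0.488 0.218] [0.563 0.247]
0.13 29 [0.487 0.219] [0.565 0.241]
0.135 20 [0.486 0.22 ] [0.571 0.239]
0.14 36 [0.471 0.216] [0.581 0.241]
[[197.5717632  170.7827573 ]
 [197.05551674 163.95055477]
 [196.79403823 160.49004845]
 [196.53028393 156.99942345]]
```

Call:
play_rows(
  steps=[
    {"tx": 0,"ty": 0,"tz": 0,"ax": 0,"ay": 0,"az": 0,"claw": 2.4},
    {"tx": 0,"ty": 0,"tz": 0,"ax": 0,"ay": 0,"az": 0,"claw": 2.4},
    {"tx": 0,"ty": 0,"tz": 0,"ax": 0,"ay": 0,"az": 0,"claw": 2.4},
    {"tx": 0,"ty": 0,"tz": 0,"ax": 0,"ay": 0,"az": 0,"claw": 2.4},
  ],
)

```text
time: 2.73
eef_pos: [0.528, 0.2349, 0.0612]
tcp_rot: [0.452, -0.544, 0.544, -0.452]
contact_force: [-0.0, -0.6, -0.4]
opening: 0.282
```

```bash
python3 go.py .527 .2355 .06 -10.5; python3 look.py 3 side >/dev/null;  python3 - <<'E'
from geo import *
s=cv2.imread('pics/side_3.png')
cv2.imwrite('pics/z10.png',cv2.resize(s[90:220,140:260],None,fx=4.5,fy=4.5,interpolation=cv2.INTER_CUBIC))
d=np.load('pics/side_3.npy'); c=cloud('side',d); q=c[120:175,165:225].reshape(-1,3)
q=q[(abs(q[:,0]-.528)<.06)&(abs(q[:,1]-.235)<.03)&(q[:,2]>.06)]
for z in np.arange(.06,.14,.005):
    s=q[(q[:,2]>z)&(q[:,2]<z+.005)]
    if len(s): print(round(z,3),len(s),s.min(0).round(3)[:2],s.max(0).round(3)[:2])
E
```

```text
t 2.73 tcp [0.528  0.2349 0.0612] jaw -10.55 yaxis [ 9.e-04  2.e-04 -1.e+00] q [0.243 0.228 1.92  0.    0.993 0.427] op 0.282 F [-0.  -0.6 -0.4] T [0.   0.02 0.06]
jaw -10.5 shift cm [-0.04  0.12 -0.11] turn [-0.05 -0.05 -0.02]
jaw 169.5 shift cm [-0.04  0.12 -0.11] turn [ 4.0000e-02  1.7995e+02 -8.0000e-02]
0.06 8 [0.517 0.222] [0.523 0.263]
0.065 16 [0.514 0.206] [0.526 0.263]
0.07 14 [0.515 0.206] [0.527 0.263]
0.075 55 [0.513 0.206] [0.534 0.261]
0.09 2 [0.54  0.234] [0.54  0.241]
0.095 13 [0.508 0.219] [0.541 0.242]
0.1 19 [0.503 0.219] [0.551 0.238]
0.105 27 [0.502 0.22 ] [0.551 0.24 ]
0.11 30 [0.501 0.221] [0.551 0.247]
0.115 25 [0.499 0.222] [0.55  0.248]
0.12 22 [0.5   0.221] [0.553 0.246]
0.125 24 [0.501 0.22 ] [0.548 0.245]
0.13 22 [0.498 0.22 ] [0.558 0.239]
0.135 27 [0.485 0.218] [0.565 0.237]
0.14 54 [0.484 0.214] [0.567 0.246]
```

View pics/z10.png

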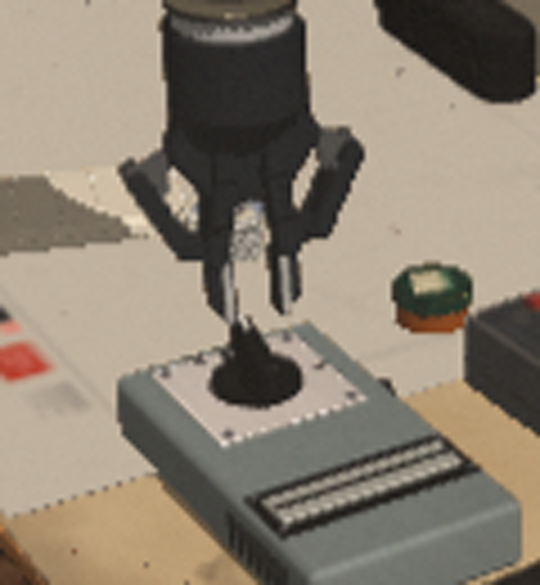

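The real tips sit about 30 mm above the reported TCP: 0.092 against 0.061. They are aligned with the bar in xy, so I'll descend a further 28 mm, checking force.

Call:
play_rows(
  steps=[
    {"tx": 0,"ty": 0.6,"tz": 0,"ax": 0,"ay": 0,"az": 0,"claw": 3},
    {"tx": 0,"ty": 1.2,"tz": 0,"ax": 0,"ay": 0,"az": 0,"claw": 3},
    {"tx": 0,"ty": 1.6,"tz": 0,"ax": 0,"ay": 0,"az": 0,"claw": 3},
    {"tx": 0,"ty": 2,"tz": 0,"ax": 0,"ay": 0,"az": 0,"claw": 3},
    {"tx": 0,"ty": 2,"tz": 0,"ax": 0,"ay": 0,"az": 0,"claw": 3},
  ],
)

```text
time: 3.2
eef_pos: [0.5265, 0.2345, 0.039]
tcp_rot: [-0.453, 0.544, -0.543, 0.451]
contact_force: [-0.4, -0.7, 0.5]
opening: 0.349
```

```bash
python3 go.py .527 .2355 .06 -10.5; python3 look.py 4 side >/dev/null;  python3 - <<'E'
from geo import *
s=cv2.imread('pics/side_4.png')
cv2.imwrite('pics/z11.png',cv2.resize(s[110:220,150:250],None,fx=5.5,fy=5.5,interpolation=cv2.INTER_CUBIC))
E
```

```text
t 3.2 tcp [0.5265 0.2345 0.039 ] jaw -10.55 yaxis [-2.7e-03 -7.0e-04 -1.0e+00] q [0.243 0.259 1.929 0.    0.956 0.427] op 0.349 F [-0.4 -0.7  0.5] T [ 0.04  0.02 -0.02]
jaw -10.5 shift cm [-0.1  -2.1   0.02] turn [ 0.15 -0.05  0.07]
jaw 169.5 shift cm [-0.1  -2.1   0.02] turn [-1.0000e-01  1.7995e+02  2.3000e-01]
```

View pics/z11.png

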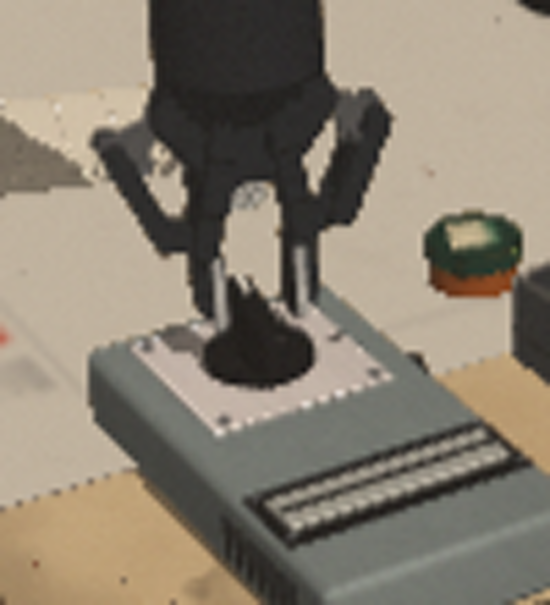

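Reported TCP is 0.039, below the hub's top at 0.055, with no contact force, which confirms the offset. I'll go 6 mm lower and close.

Call:
play_rows(
  grip_force=60,
  steps=[
    {"tx": 0,"ty": 0.3,"tz": 0,"ax": 0,"ay": 0,"az": 0,"claw": 3},
    {"tx": 0,"ty": 0.6,"tz": 0,"ax": 0,"ay": 0,"az": 0,"claw": 3},
    {"tx": 0,"ty": 0.6,"tz": 0,"ax": 0,"ay": 0,"az": 0,"claw": 1},
    {"tx": 0,"ty": 0.6,"tz": 0,"ax": 0,"ay": 0,"az": 0,"claw": 1},
    {"tx": 0,"ty": 0.6,"tz": 0,"ax": 0,"ay": 0,"az": 0,"claw": 0.5},
    {"tx": 0,"ty": 0.6,"tz": 0,"ax": 0,"ay": 0,"az": 0,"claw": 0.5},
    {"tx": 0,"ty": 0.6,"tz": 0,"ax": 0,"ay": 0,"az": 0,"claw": 0.5},
  ],
)

```text
time: 3.83
eef_pos: [0.5266, 0.2349, 0.0344]
tcp_rot: [-0.453, 0.544, -0.543, 0.451]
contact_force: [-4.7, -0.5, 2.6]
opening: 0.132
```

```bash
python3 go.py
```

```text
t 3.83 tcp [0.5266 0.2349 0.0344] jaw -10.55 yaxis [-2.3e-03 -2.0e-04 -1.0e+00] q [0.243 0.266 1.931 0.    0.948 0.427] op 0.132 F [-4.7 -0.5  2.6] T [ 0.03  0.68 -0.04]
```

Call:
play_rows(
  steps=[
    {"tx": 0,"ty": 0,"tz": 0,"ax": 0,"ay": 5,"az": 0,"claw": 0.5},
    {"tx": 0,"ty": 0,"tz": 0,"ax": 0,"ay": 11,"az": 0,"claw": 0.5},
    {"tx": 0,"ty": 0,"tz": 0,"ax": 0,"ay": 17,"az": 0,"claw": 0.5},
    {"tx": 0,"ty": 0,"tz": 0,"ax": 0,"ay": 23,"az": 0,"claw": 0.5},
    {"tx": 0,"ty": 0,"tz": 0,"ax": 0,"ay": 29,"az": 0,"claw": 0.5},
    {"tx": 0,"ty": 0,"tz": 0,"ax": 0,"ay": 35,"az": 0,"claw": 0.5},
    {"tx": 0,"ty": 0,"tz": 0,"ax": 0,"ay": 41,"az": 0,"claw": 0.5},
    {"tx": 0,"ty": 0,"tz": 0,"ax": 0,"ay": 47,"az": 0,"claw": 0.5},
    {"tx": 0,"ty": 0,"tz": 0,"ax": 0,"ay": 53,"az": 0,"claw": 0.5},
    {"tx": 0,"ty": 0,"tz": 0,"ax": 0,"ay": 59,"az": 0,"claw": 0.5},
    {"tx": 0,"ty": 0,"tz": 0,"ax": 0,"ay": 65,"az": 0,"claw": 0.5},
    {"tx": 0,"ty": 0,"tz": 0,"ax": 0,"ay": 70,"az": 0,"claw": 0.5},
  ],
)

```text
time: 4.83
eef_pos: [0.5262, 0.2352, 0.0344]
tcp_rot: [-0.058, 0.705, -0.705, 0.056]
contact_force: [-5.7, 1.4, 2.6]
opening: 0.13
```

```bash
python3 go.py
```

```text
t 4.83 tcp [0.5262 0.2352 0.0344] jaw -80.78 yaxis [-3.2e-03  1.0e-04 -1.0e+00] q [2.440e-01 2.660e-01 1.931e+00 1.000e-03 9.480e-01 1.653e+00] op 0.13 F [-5.7  1.4  2.6] T [0.22 0.92 0.1 ]
```

Call:
play_rows(
  steps=[
    {"tx": 0,"ty": 0,"tz": 0,"ax": 0,"ay": 4,"az": 0,"claw": 0.5},
    {"tx": 0,"ty": 0,"tz": 0,"ax": 0,"ay": 7,"az": 0,"claw": 0.5},
    {"tx": 0,"ty": 0,"tz": 0,"ax": 0,"ay": 9,"az": 0,"claw": 0.5},
    {"tx": 0,"ty": 0,"tz": 0,"ax": 0,"ay": 10,"az": 0,"claw": 0.5},
    {"tx": 0,"ty": 0,"tz": 0,"ax": 0,"ay": 10,"az": 0,"claw": 0.5},
  ],
)

```text
time: 5.25
eef_pos: [0.5262, 0.2353, 0.0344]
tcp_rot: [-0.002, -0.707, 0.707, 0.004]
contact_force: [-5.4, 1.7, 3.5]
opening: 0.133
```

```bash
python3 go.py
```

```text
t 5.25 tcp [0.5262 0.2353 0.0344] jaw -90.43 yaxis [-3.1e-03 -2.0e-04 -1.0e+00] q [2.440e-01 2.660e-01 1.931e+00 1.000e-03 9.480e-01 1.822e+00] op 0.133 F [-5.4  1.7  3.5] T [0.25 0.94 0.46]
```

Call:
play_rows(
  steps=[
    {"tx": 0,"ty": 0,"tz": 0,"ax": 0,"ay": 2,"az": 0,"claw": 0.5},
    {"tx": 0,"ty": 0,"tz": 0,"ax": 0,"ay": 4,"az": 0,"claw": 0.5},
    {"tx": 0,"ty": 0,"tz": 0,"ax": 0,"ay": 4,"az": 0,"claw": 0.5},
  ],
)

```text
time: 5.5
eef_pos: [0.5262, 0.2352, 0.0345]
tcp_rot: [-0.025, -0.706, 0.707, 0.027]
contact_force: [-5.2, 1.8, 2.5]
opening: 0.131
```

```bash
python3 go.py
```

```text
t 5.5 tcp [0.5262 0.2352 0.0345] jaw -94.17 yaxis [-0.0026 -0.0014 -1.    ] q [ 2.450e-01  2.660e-01  1.931e+00 -1.000e-03  9.480e-01  1.889e+00] op 0.131 F [-5.2  1.8  2.5] T [0.33 0.9  1.33]
```

Torque rose to 1.3 N m while the joint friction is 0.12, so the handle is at its hard stop. Releasing and lifting.

Call:
play_rows(
  steps=[
    {"tx": 0,"ty": 0,"tz": 0,"ax": 0,"ay": 0,"az": 0,"claw": 4},
    {"tx": 0,"ty": 0,"tz": 0,"ax": 0,"ay": 0,"az": 0,"claw": 4},
    {"tx": 0,"ty": 0,"tz": 0,"ax": 0,"ay": 0,"az": 0,"claw": 4},
    {"tx": 0,"ty": 0,"tz": 0,"ax": 0,"ay": 0,"az": 0,"claw": 4},
    {"tx": 0,"ty": -3,"tz": 0,"ax": 0,"ay": 0,"az": 0,"claw": 4},
    {"tx": 0,"ty": -6,"tz": 0,"ax": 0,"ay": 0,"az": 0,"claw": 4},
    {"tx": 0,"ty": -10,"tz": 0,"ax": 0,"ay": 0,"az": 0,"claw": 4},
    {"tx": 0,"ty": -14,"tz": 0,"ax": 0,"ay": 0,"az": 0,"claw": 4},
    {"tx": 0,"ty": -14,"tz": 0,"ax": 0,"ay": 0,"az": 0,"claw": 4},
  ],
)

```text
time: 6.25
eef_pos: [0.5335, 0.2361, 0.1853]
tcp_rot: [0.034, 0.708, -0.705, -0.022]
contact_force: [1.3, 0.4, 0.9]
opening: 0.467
```

```bash
python3 go.py .4917 -.350 .18 -97.8; python3 look.py 5 side >/dev/null;  python3 - <<'E'
from geo import *
s=cv2.imread('pics/side_5.png')
cv2.imwrite('pics/z12.png',cv2.resize(s[90:240,150:300],None,fx=4,fy=4,interpolation=cv2.INTER_CUBIC))
E
```

```text
t 6.25 tcp [0.5335 0.2361 0.1853] jaw -94.57 yaxis [ 0.0178  0.0044 -0.9998] q [ 0.243  0.087  1.833 -0.     1.204  1.893] op 0.467 F [1.3 0.4 0.9] T [ 0.02 -0.06 -0.02]
jaw -97.8 shift cm [-0.51  0.2  58.76] turn [ 0.36  3.23 -0.99]
jaw 82.2 shift cm [-0.51  0.2  58.76] turn [  -1.52 -176.77   -0.56]
```

View pics/z12.png

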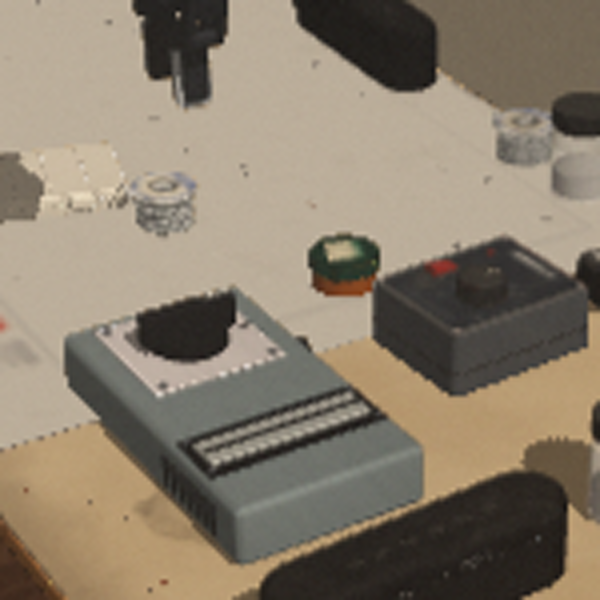

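The handle now lies along x. Moving to above the tweezers.

Call:
play_rows(
  steps=[
    {"tx": -0.5,"ty": 0,"tz": 4,"ax": 0,"ay": 3.2,"az": 0,"claw": 4},
    {"tx": -0.5,"ty": 0,"tz": 8,"ax": 0,"ay": 3.2,"az": 0,"claw": 4},
    {"tx": -0.5,"ty": 0,"tz": 12,"ax": 0,"ay": 3.2,"az": 0,"claw": 4},
    {"tx": -0.5,"ty": 0,"tz": 16,"ax": 0,"ay": 3.2,"az": 0,"claw": 4},
    {"tx": -0.5,"ty": 0,"tz": 20,"ax": 0,"ay": 3.2,"az": 0,"claw": 4},
    {"tx": -0.5,"ty": 0,"tz": 24,"ax": 0,"ay": 3.2,"az": 0,"claw": 4},
    {"tx": -0.5,"ty": 0,"tz": 28,"ax": 0,"ay": 3.2,"az": 0,"claw": 4},
    {"tx": -0.5,"ty": 0,"tz": 32,"ax": 0,"ay": 3.2,"az": 0,"claw": 4},
    {"tx": -0.5,"ty": 0,"tz": 36,"ax": 0,"ay": 3.2,"az": 0,"claw": 4},
    {"tx": -0.5,"ty": 0,"tz": 40,"ax": 0,"ay": 3.2,"az": 0,"claw": 4},
    {"tx": -0.5,"ty": 0,"tz": 44,"ax": 0,"ay": 3.2,"az": 0,"claw": 4},
    {"tx": -0.5,"ty": 0,"tz": 46,"ax": 0,"ay": 3.2,"az": 0,"claw": 4},
  ],
)

```text
time: 7.3
eef_pos: [0.495, -0.2282, 0.1735]
tcp_rot: [-0.049, -0.705, 0.706, 0.049]
contact_force: [0.4, 0.2, -0.1]
opening: 0.467
```

```bash
python3 go.py .4917 -.350 .12 -97.8; python3 look.py 6 top >/dev/null;  python3 - <<'E'
from geo import *
s=cv2.imread('pics/top_6.png')
cv2.imwrite('pics/z13.png',cv2.resize(s[205:280,145:255],None,fx=7,fy=7,interpolation=cv2.INTER_CUBIC))
d=np.load('pics/top_6.npy'); c=cloud('top',d); q=c[205:280,145:255].reshape(-1,3); q=q[(q[:,2]>.068)&(q[:,2]<.09)]
print(len(q),q.mean(0),cv2.minAreaRect((q[:,:2]*1000).astype(np.float32)))
q=c[205:280,145:255].reshape(-1,3); q=q[(q[:,2]>.035)&(q[:,2]<.06)]
print('housing',cv2.minAreaRect((q[:,:2]*1000).astype(np.float32)))
E
```

```text
t 7.3 tcp [ 0.495  -0.2282  0.1735] jaw -97.95 yaxis [-9.e-04 -9.e-04 -1.e+00] q [-6.170e-01  2.300e-02  1.921e+00 -1.000e-03  1.197e+00  1.093e+00] op 0.467 F [ 0.4  0.2 -0.1] T [ 0.02 -0.01  0.01]
jaw -97.8 shift cm [-1.36  5.36 12.11] turn [-0.06 -0.15  0.05]
jaw 82.2 shift cm [-1.36  5.36 12.11] turn [-7.0000e-02  1.7985e+02 -9.0000e-02]
165 [0.52604859 0.23443464 0.07611888] ((526.8259887695312, 235.96975708007812), (14.419574737548828, 62.88331985473633), 89.55878448486328)
housing ((530.79931640625, 174.07144165039062), (136.1529998779297, 240.2191162109375), 0.7101307511329651)
```

View pics/z13.png

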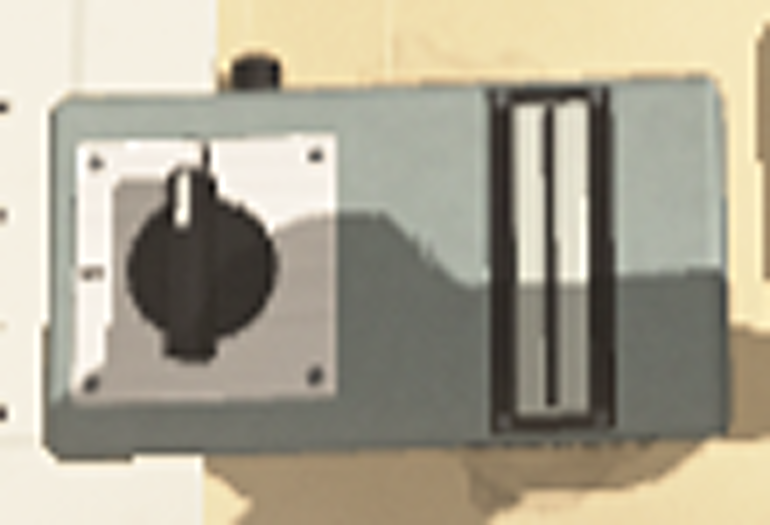

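View pics/top_6.png

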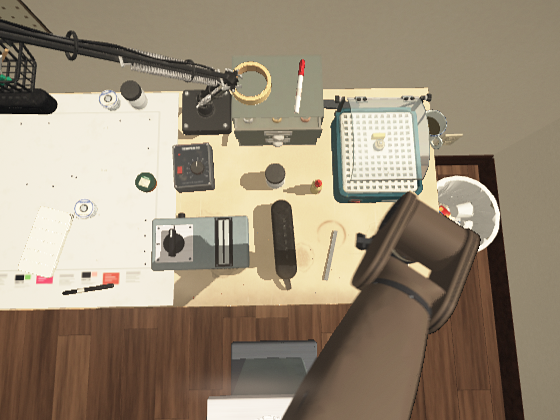

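The pointer is along the demagnetiser's +x, so the handle is on. Continuing to the tweezers.

Call:
play_rows(
  steps=[
    {"tx": -0.4,"ty": 0,"tz": 4,"ax": 0,"ay": -0.5,"az": 0,"claw": 4},
    {"tx": -0.8,"ty": 2,"tz": 8,"ax": 0,"ay": -0.5,"az": 0,"claw": 4},
    {"tx": -1.3,"ty": 5,"tz": 11,"ax": 0,"ay": -0.5,"az": 0,"claw": 4},
    {"tx": -1.3,"ty": 8,"tz": 12,"ax": 0,"ay": -0.5,"az": 0,"claw": 4},
    {"tx": -1.3,"ty": 11,"tz": 12,"ax": 0,"ay": -0.5,"az": 0,"claw": 4},
    {"tx": -1.3,"ty": 13,"tz": 12,"ax": 0,"ay": -0.5,"az": 0,"claw": 4},
    {"tx": -1.3,"ty": 13,"tz": 12,"ax": 0,"ay": -0.5,"az": 0,"claw": 4},
    {"tx": -1.3,"ty": 13,"tz": 12,"ax": 0,"ay": -0.5,"az": 0,"claw": 4},
  ],
)

```text
time: 8.02
eef_pos: [0.4917, -0.3434, 0.0425]
tcp_rot: [0.044, 0.707, -0.705, -0.046]
contact_force: [0.4, -0.2, 1.2]
opening: 0.47
```

```bash
python3 go.py .4917 -.3497 .02 -97.4; python3 look.py 7 side >/dev/null;  python3 - <<'E'
from geo import *
s=cv2.imread('pics/side_7.png')
cv2.imwrite('pics/z14.png',cv2.resize(s[240:370,270:400],None,fx=4.6,fy=4.6,interpolation=cv2.INTER_CUBIC))
d=np.load('pics/side_7.npy'); c=cloud('side',d); q=c[200:370,270:400].reshape(-1,3)
q=q[(abs(q[:,0]-.492)<.06)&(abs(q[:,1]+.35)<.06)]
for z in np.arange(.02,.14,.005):
    s=q[(q[:,2]>z)&(q[:,2]<z+.005)]
    if len(s): print(round(z,3),len(s),s.min(0).round(3)[:2],s.max(0).round(3)[:2])
E
```

```text
t 8.02 tcp [ 0.4917 -0.3434  0.0425] jaw -97.25 yaxis [-0.0032  0.0033 -1.    ] q [-0.779  0.3    1.869  0.     0.977  0.919] op 0.47 F [ 0.4 -0.2  1.2] T [ 0.01 -0.01  0.  ]
jaw -97.4 shift cm [-0.08  2.25  0.63] turn [0.16 0.15 0.2 ]
jaw 82.6 shift cm [-0.08  2.25  0.63] turn [   0.32 -179.85   -0.25]
0.03 2 [ 0.536 -0.409] [ 0.538 -0.409]
0.035 3 [ 0.539 -0.408] [ 0.544 -0.407]
0.04 5 [ 0.542 -0.409] [ 0.548 -0.407]
0.045 2 [ 0.547 -0.41 ] [ 0.551 -0.409]
0.07 1 [ 0.498 -0.32 ] [ 0.498 -0.32 ]
0.075 19 [ 0.477 -0.368] [ 0.503 -0.319]
0.08 43 [ 0.476 -0.375] [ 0.503 -0.314]
0.085 55 [ 0.475 -0.377] [ 0.503 -0.316]
0.09 49 [ 0.475 -0.377] [ 0.504 -0.315]
0.095 49 [ 0.476 -0.377] [ 0.503 -0.316]
0.1 52 [ 0.476 -0.378] [ 0.502 -0.307]
0.105 40 [ 0.476 -0.376] [ 0.501 -0.314]
0.11 43 [ 0.476 -0.375] [ 0.5   -0.314]
0.115 35 [ 0.474 -0.374] [ 0.499 -0.306]
0.12 65 [ 0.473 -0.395] [ 0.5   -0.295]
0.125 90 [ 0.471 -0.396] [ 0.498 -0.292]
0.13 65 [ 0.471 -0.397] [ 0.496 -0.292]
0.135 59 [ 0.472 -0.399] [ 0.496 -0.291]
```

View pics/z14.png

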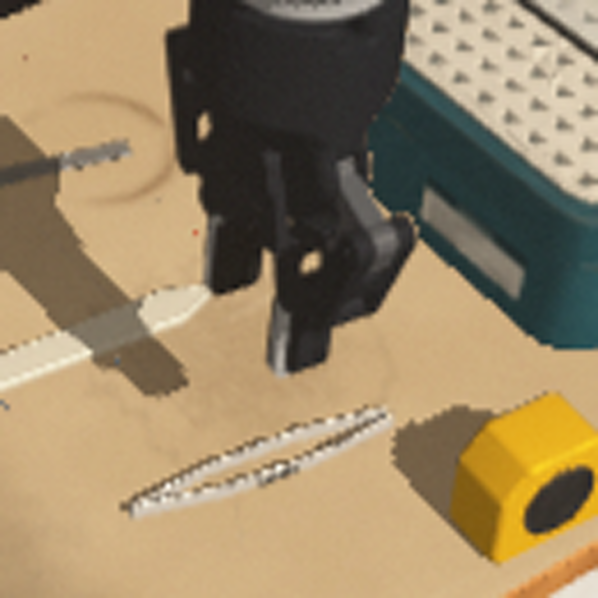

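Call:
play_rows(
  steps=[
    {"tx": 0,"ty": 1.5,"tz": 0.4,"ax": 0,"ay": 0,"az": 0,"claw": 4},
    {"tx": 0,"ty": 3,"tz": 0.4,"ax": 0,"ay": 0,"az": 0,"claw": 4},
    {"tx": 0,"ty": 4,"tz": 0.4,"ax": 0,"ay": 0,"az": 0,"claw": 4},
    {"tx": 0,"ty": 4.8,"tz": 0.4,"ax": 0,"ay": 0,"az": 0,"claw": 4},
    {"tx": 0,"ty": 5,"tz": 0.4,"ax": 0,"ay": 0,"az": 0,"claw": 4},
    {"tx": 0,"ty": 5,"tz": 0.4,"ax": 0,"ay": 0,"az": 0,"claw": 4},
  ],
)

```text
time: 8.57
eef_pos: [0.4925, -0.3486, -0.0053]
tcp_rot: [0.045, 0.706, -0.706, -0.045]
contact_force: [0.5, 0.9, -0.6]
opening: 0.469
```

```bash
python3 go.py .4917 -.3497 -.025 -97.4; python3 look.py 8 side >/dev/null;  python3 - <<'E'
from geo import *
s=cv2.imread('pics/side_8.png')
cv2.imwrite('pics/z15.png',cv2.resize(s[270:370,270:400],None,fx=6,fy=6,interpolation=cv2.INTER_CUBIC))
d=np.load('pics/side_8.npy'); c=cloud('side',d); q=c[200:370,270:400].reshape(-1,3)
q=q[(abs(q[:,0]-.492)<.06)&(abs(q[:,1]+.35)<.06)]
for z in np.arange(-.01,.08,.005):
    s=q[(q[:,2]>z)&(q[:,2]<z+.005)]
    if len(s): print(round(z,3),len(s),s.min(0).round(3)[:2],s.max(0).round(3)[:2])
E
```

```text
t 8.57 tcp [ 0.4925 -0.3486 -0.0053] jaw -97.23 yaxis [-0.  0. -1.] q [-0.784  0.376  1.875  0.     0.89   0.913] op 0.469 F [ 0.5  0.9 -0.6] T [ 0.01  0.02 -0.04]
jaw -97.4 shift cm [0.07 1.97 0.12] turn [0.   0.17 0.  ]
jaw 82.6 shift cm [0.07 1.97 0.12] turn [   0.   -179.83   -0.  ]
-0.005 107 [ 0.432 -0.408] [ 0.551 -0.291]
0.0 2350 [ 0.432 -0.41 ] [ 0.552 -0.29 ]
0.005 181 [ 0.433 -0.409] [ 0.549 -0.291]
0.01 8 [ 0.432 -0.41 ] [ 0.536 -0.342]
0.015 1 [ 0.536 -0.409] [ 0.536 -0.409]
0.02 1 [ 0.537 -0.409] [ 0.537 -0.409]
0.025 11 [ 0.482 -0.409] [ 0.537 -0.325]
0.03 26 [ 0.477 -0.409] [ 0.537 -0.325]
0.035 50 [ 0.477 -0.41 ] [ 0.546 -0.321]
0.04 52 [ 0.476 -0.41 ] [ 0.546 -0.319]
0.045 51 [ 0.476 -0.41 ] [ 0.55  -0.317]
0.05 50 [ 0.475 -0.382] [ 0.501 -0.313]
0.055 37 [ 0.477 -0.382] [ 0.5   -0.322]
0.06 33 [ 0.477 -0.379] [ 0.501 -0.321]
0.065 31 [ 0.476 -0.38 ] [ 0.5   -0.318]
0.07 49 [ 0.473 -0.396] [ 0.5   -0.304]
0.075 78 [ 0.472 -0.4  ] [ 0.499 -0.295]
```

View pics/z15.png

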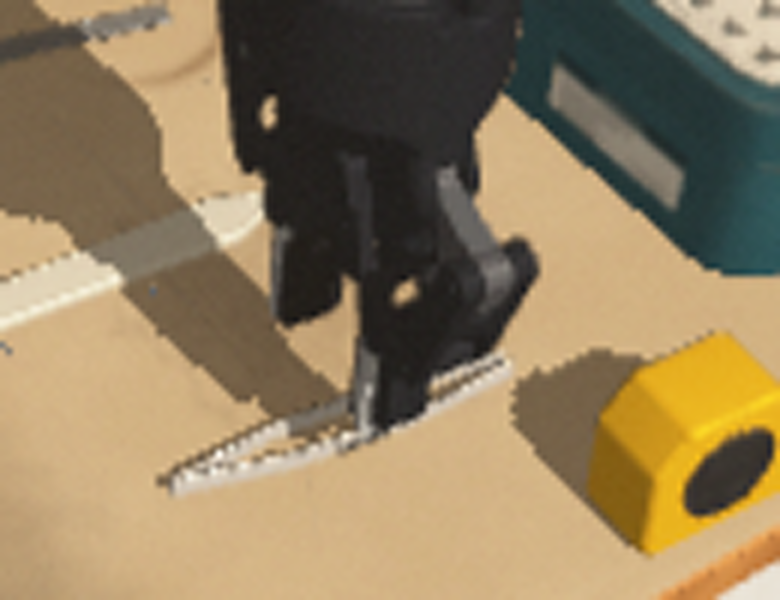

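Call:
play_rows(
  steps=[
    {"tx": 0.1,"ty": 0.8,"tz": 0.1,"ax": 0,"ay": 0,"az": 0,"claw": 4},
    {"tx": 0.1,"ty": 1.5,"tz": 0.1,"ax": 0,"ay": 0,"az": 0,"claw": 4},
    {"tx": 0.1,"ty": 1.8,"tz": 0.1,"ax": 0,"ay": 0,"az": 0,"claw": 4},
    {"tx": 0.1,"ty": 2.1,"tz": 0.1,"ax": 0,"ay": 0,"az": 0,"claw": 3},
    {"tx": 0.1,"ty": 2.1,"tz": 0.1,"ax": 0,"ay": 0,"az": 0,"claw": 3},
    {"tx": 0.1,"ty": 2.1,"tz": 0.1,"ax": 0,"ay": 0,"az": 0,"claw": 3},
  ],
)

```text
time: 9.12
eef_pos: [0.4911, -0.3495, -0.0267]
tcp_rot: [0.045, 0.706, -0.706, -0.045]
contact_force: [0.4, -0.4, -0.8]
opening: 0.348
```

```bash
python3 go.py .4917 -.3497 -.025 -97.4; python3 look.py 9 side >/dev/null;  python3 - <<'E'
from geo import *
s=cv2.imread('pics/side_9.png')
cv2.imwrite('pics/z16.png',cv2.resize(s[270:370,270:400],None,fx=6,fy=6,interpolation=cv2.INTER_CUBIC))
d=np.load('pics/side_9.npy'); c=cloud('side',d); q=c[200:370,270:400].reshape(-1,3)
q=q[(abs(q[:,0]-.492)<.03)&(abs(q[:,1]+.35)<.05)]
for z in np.arange(0,.05,.005):
    s=q[(q[:,2]>z)&(q[:,2]<z+.005)]
    if len(s): print(round(z,3),len(s),s.min(0).round(3)[:2],s.max(0).round(3)[:2])
E
```

```text
t 9.12 tcp [ 0.4911 -0.3495 -0.0267] jaw -97.24 yaxis [-4.e-04  4.e-04 -1.e+00] q [-0.787  0.41   1.878 -0.     0.854  0.911] op 0.348 F [ 0.4 -0.4 -0.8] T [-0.   -0.03 -0.03]
jaw -97.4 shift cm [-0.06 -0.17  0.01] turn [0.02 0.16 0.02]
jaw 82.6 shift cm [-0.06 -0.17  0.01] turn [ 4.0000e-02 -1.7984e+02 -3.0000e-02]
0.0 846 [ 0.462 -0.4  ] [ 0.522 -0.3  ]
0.005 73 [ 0.463 -0.396] [ 0.515 -0.304]
0.01 42 [ 0.464 -0.375] [ 0.501 -0.326]
0.015 45 [ 0.476 -0.377] [ 0.502 -0.318]
0.02 46 [ 0.476 -0.377] [ 0.502 -0.318]
0.025 43 [ 0.475 -0.378] [ 0.496 -0.328]
0.03 36 [ 0.476 -0.377] [ 0.496 -0.325]
0.035 25 [ 0.476 -0.376] [ 0.494 -0.328]
0.04 31 [ 0.476 -0.375] [ 0.493 -0.323]
0.045 27 [ 0.474 -0.375] [ 0.494 -0.31 ]
```

View pics/z16.png

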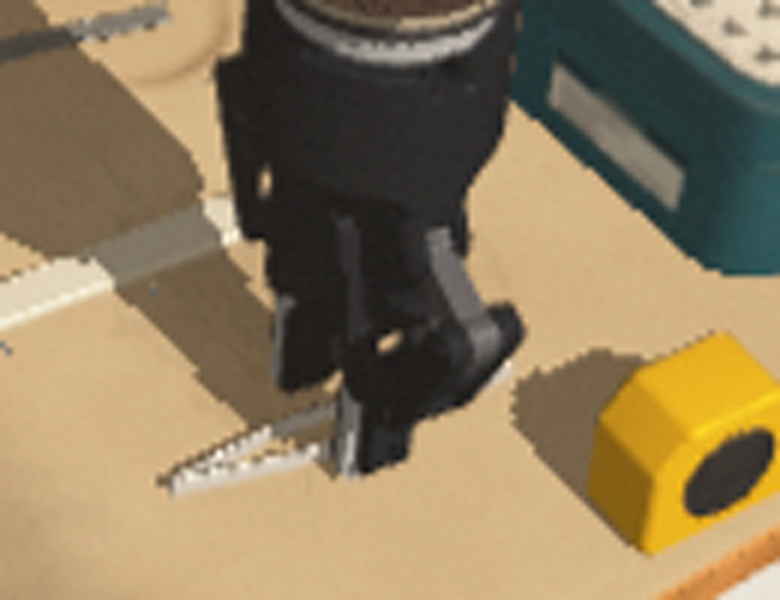

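The fingers straddle the tweezers near the table. Closing.

Call:
play_rows(
  grip_force=30,
  steps=[
    {"tx": 0,"ty": 0,"tz": 0,"ax": 0,"ay": 0,"az": 0,"claw": 1.5},
    {"tx": 0,"ty": 0,"tz": 0,"ax": 0,"ay": 0,"az": 0,"claw": 1},
    {"tx": 0,"ty": 0,"tz": 0,"ax": 0,"ay": 0,"az": 0,"claw": 0.8},
    {"tx": 0,"ty": 0,"tz": 0,"ax": 0,"ay": 0,"az": 0,"claw": 0.8},
    {"tx": 0,"ty": 0,"tz": 0,"ax": 0,"ay": 0,"az": 0,"claw": 0.8},
    {"tx": 0,"ty": 0,"tz": 0,"ax": 0,"ay": 0,"az": 0,"claw": 0.8},
  ],
)

```text
time: 9.67
eef_pos: [0.4916, -0.3499, -0.0259]
tcp_rot: [-0.045, -0.705, 0.706, 0.044]
contact_force: [0.2, 0.2, 2.4]
opening: 0.153
```

```bash
python3 go.py .4917 -.3497 -.025 -97.4
```

```text
t 9.67 tcp [ 0.4916 -0.3499 -0.0259] jaw -97.24 yaxis [ 7.e-04 -6.e-04 -1.e+00] q [-0.787  0.409  1.878  0.     0.854  0.911] op 0.153 F [0.2 0.2 2.4] T [-0.01 -0.01 -0.07]
jaw -97.4 shift cm [-0.01 -0.09 -0.02] turn [-0.03  0.16 -0.04]
jaw 82.6 shift cm [-0.01 -0.09 -0.02] turn [-7.0000e-02 -1.7984e+02  5.0000e-02]
```

Call:
play_rows(
  steps=[
    {"tx": 0,"ty": -0.5,"tz": 0,"ax": 0,"ay": 0,"az": 0,"claw": 0.8},
    {"tx": 0,"ty": -1.5,"tz": 0,"ax": 0,"ay": 0,"az": 0,"claw": 0.8},
    {"tx": 0,"ty": -3,"tz": 0,"ax": 0,"ay": 0,"az": 0,"claw": 0.8},
    {"tx": 0,"ty": -5,"tz": 0,"ax": 0,"ay": 0,"az": 0,"claw": 0.8},
    {"tx": 0,"ty": -7,"tz": 0,"ax": 0,"ay": 0,"az": 0,"claw": 0.8},
    {"tx": 0,"ty": -9,"tz": 0,"ax": 0,"ay": 0,"az": 0,"claw": 0.8},
    {"tx": 0,"ty": -11,"tz": 0,"ax": 0,"ay": 0,"az": 0,"claw": 0.8},
    {"tx": 0,"ty": -13,"tz": 0,"ax": 0,"ay": 0,"az": 0,"claw": 0.8},
    {"tx": 0,"ty": -14,"tz": 0,"ax": 0,"ay": 0,"az": 0,"claw": 0.8},
    {"tx": 0,"ty": -14.5,"tz": 0,"ax": 0,"ay": 0,"az": 0,"claw": 0.8},
    {"tx": 0,"ty": -14.5,"tz": 0,"ax": 0,"ay": 0,"az": 0,"claw": 0.8},
    {"tx": 0,"ty": -14.5,"tz": 0,"ax": 0,"ay": 0,"az": 0,"claw": 0.8},
  ],
)

```text
time: 10.67
eef_pos: [0.4908, -0.3492, 0.1179]
tcp_rot: [0.044, 0.706, -0.705, -0.045]
contact_force: [0.2, -0.4, -0.3]
opening: 0.151
```

```bash
python3 go.py .528 .114 .12 -89.2; python3 look.py 10 side top >/dev/null;  python3 - <<'E'
from geo import *
s=cv2.imread('pics/side_10.png')
cv2.imwrite('pics/z17.png',cv2.resize(s[200:370,250:420],None,fx=3.5,fy=3.5,interpolation=cv2.INTER_CUBIC))
E
```

```text
t 10.67 tcp [ 0.4908 -0.3492  0.1179] jaw -97.25 yaxis [-9.e-04  9.e-04 -1.e+00] q [-0.787  0.208  1.827 -0.     1.108  0.911] op 0.151 F [ 0.2 -0.4 -0.3] T [ 0.05 -0.    0.01]
jaw -89.2 shift cm [  2.16  -0.18 -46.42] turn [ 0.05 -8.05  0.05]
jaw 90.8 shift cm [  2.16  -0.18 -46.42] turn [-8.0000e-02  1.7195e+02  7.0000e-02]
```

View pics/z17.png

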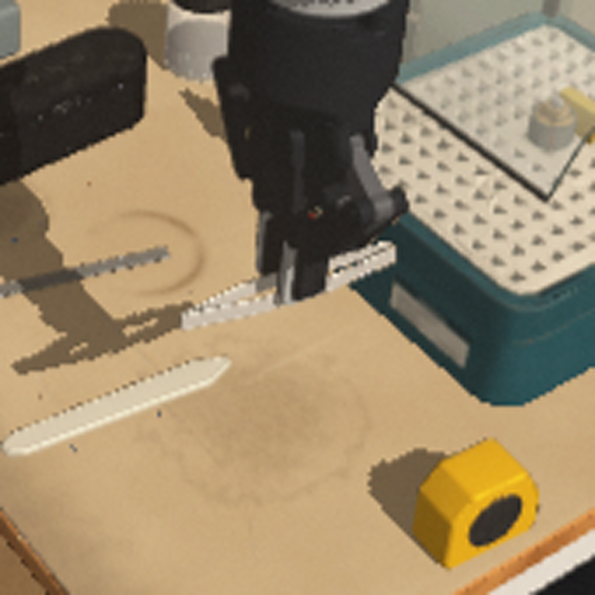

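View pics/top_10.png

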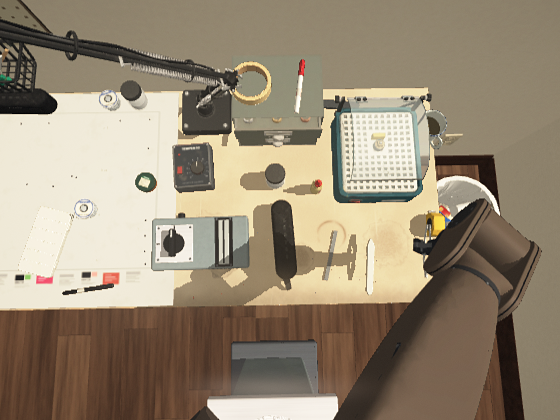

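```bash
cat > tw.py <<'E'
import sys; from geo import *
# isolate held object by depth: side view, z window, away from fingers
tag,z0,z1=sys.argv[1],float(sys.argv[2]),float(sys.argv[3])
s=ctrl.get_state(); P=s['eef_pos']
for n in sys.argv[4:]:
    c=cloud(n,np.load(f'pics/{n}_{tag}.npy')); q=c.reshape(-1,3)
    q=q[(abs(q[:,1]-P[1])<.03)&(abs(q[:,0]-P[0])<.075)&(q[:,2]>z0)&(q[:,2]<z1)]
    o=q[abs(q[:,0]-P[0])>.02]
    print(n,'pts',len(o),'x range',o[:,0].min().round(4),o[:,0].max().round(4),'mid-tcp',round((o[:,0].min()+o[:,0].max())/2-P[0],4))
    for lo in (-.07,-.055,-.04,.02,.035,.05):
        k=o[(o[:,0]-P[0]>lo)&(o[:,0]-P[0]<lo+.015)]
        if len(k): print(round(lo*1000),len(k),'y-tcp',(k[:,1].min()-P[1]).round(4),(k[:,1].max()-P[1]).round(4),'z',np.percentile(k[:,2],[2,50,98]).round(4))
E
python3 tw.py 10 .125 .175 side
python3 - <<'E'
from geo import *
print(ray('side',[(303.4,291.4),(362.3,272)],.148), ctrl.get_state()['eef_pos'])
E
```

```text
side pts 290 x range 0.4321 0.5504 mid-tcp 0.0008
-70 15 y-tcp 0.0052 0.0099 z [0.1436 0.1482 0.154 ]
-55 51 y-tcp 0.0007 0.0101 z [0.1433 0.1487 0.1539]
-40 66 y-tcp -0.0023 0.0106 z [0.1433 0.1489 0.1531]
20 44 y-tcp -0.0106 0.0044 z [0.1427 0.1477 0.1527]
35 58 y-tcp -0.0108 0.0025 z [0.144  0.1483 0.1523]
50 31 y-tcp -0.01 -0.0026 z [0.1433 0.1485 0.1532]
[[ 0.43532791 -0.34224072  0.148     ]
 [ 0.54842173 -0.35792642  0.148     ]] [ 0.4904327  -0.3488366   0.11685136]
```

Gripped level and centred: both ends have their underside at z≈0.1435, which is TCP + 26 mm. Carrying over the speaker.

Call:
play_rows(
  steps=[
    {"tx": 0,"ty": 0,"tz": -1.5,"ax": 0,"ay": 0,"az": 0,"claw": 0.8},
    {"tx": 0,"ty": 0,"tz": -5,"ax": 0,"ay": 0,"az": 0,"claw": 0.8},
    {"tx": 0.4,"ty": 0,"tz": -9,"ax": 0,"ay": -1,"az": 0,"claw": 0.8},
    {"tx": 0.8,"ty": 0,"tz": -13,"ax": 0,"ay": -2,"az": 0,"claw": 0.8},
    {"tx": 1,"ty": 0,"tz": -17,"ax": 0,"ay": -3,"az": 0,"claw": 0.8},
    {"tx": 1.2,"ty": 0,"tz": -21,"ax": 0,"ay": -4,"az": 0,"claw": 0.8},
    {"tx": 1.4,"ty": 0,"tz": -25,"ax": 0,"ay": -5,"az": 0,"claw": 0.8},
    {"tx": 1.6,"ty": 0,"tz": -29,"ax": 0,"ay": -6,"az": 0,"claw": 0.8},
    {"tx": 1.8,"ty": 0,"tz": -33,"ax": 0,"ay": -7,"az": 0,"claw": 0.8},
    {"tx": 2,"ty": 0,"tz": -37,"ax": 0,"ay": -8,"az": 0,"claw": 0.8},
    {"tx": 2.1,"ty": 0,"tz": -40,"ax": 0,"ay": -8.6,"az": 0,"claw": 0.8},
    {"tx": 2.1,"ty": 0,"tz": -42,"ax": 0,"ay": -8.6,"az": 0,"claw": 0.8},
  ],
)

```text
time: 11.77
eef_pos: [0.5218, 0.0735, 0.1175]
tcp_rot: [-0.01, 0.707, -0.707, 0.009]
contact_force: [-0.0, -1.0, -0.6]
opening: 0.153
```

```bash
python3 go.py .5278 .1137 .12 -88.6
```

```text
t 11.77 tcp [0.5218 0.0735 0.1175] jaw -88.46 yaxis [-0.0022  0.001  -1.    ] q [-5.300e-02  4.600e-02  2.008e+00  1.000e-03  1.091e+00  1.490e+00] op 0.153 F [-0.  -1.  -0.6] T [-0.04  0.    0.05]
jaw -88.6 shift cm [-0.71 -0.24 -4.  ] turn [0.06 0.14 0.13]
jaw 91.4 shift cm [-0.71 -0.24 -4.  ] turn [ 2.0000e-01 -1.7986e+02 -1.0000e-01]
```

Call:
play_rows(
  steps=[
    {"tx": -0.4,"ty": 0,"tz": -2,"ax": 0,"ay": 0,"az": 0,"claw": 0.8},
    {"tx": -0.7,"ty": 0,"tz": -3.5,"ax": 0,"ay": 0,"az": 0,"claw": 0.8},
    {"tx": -0.7,"ty": 0,"tz": -4,"ax": 0,"ay": 0,"az": 0,"claw": 0.8},
    {"tx": -0.7,"ty": 1,"tz": -4,"ax": 0,"ay": 0,"az": 0,"claw": 0.8},
    {"tx": -0.7,"ty": 2.5,"tz": -4,"ax": 0,"ay": 0,"az": 0,"claw": 0.8},
    {"tx": -0.7,"ty": 4,"tz": -4,"ax": 0,"ay": 0,"az": 0,"claw": 0.8},
    {"tx": -0.7,"ty": 5,"tz": -4,"ax": 0,"ay": 0,"az": 0,"claw": 0.8},
    {"tx": -0.7,"ty": 5,"tz": -4,"ax": 0,"ay": 0,"az": 0,"claw": 0.8},
    {"tx": -0.7,"ty": 5,"tz": -4,"ax": 0,"ay": 0,"az": 0,"claw": 0.8},
    {"tx": -0.7,"ty": 5,"tz": -4,"ax": 0,"ay": 0,"az": 0,"claw": 0.8},
  ],
)

```text
time: 12.6
eef_pos: [0.5298, 0.1094, 0.069]
tcp_rot: [0.008, -0.707, 0.707, -0.008]
contact_force: [-0.1, -0.1, -0.2]
opening: 0.148
```

```bash
python3 go.py .5278 .1137 .034 -88.6;python3 look.py 11 side top >/dev/null; python3 tw.py 11 .08 .12 side;python3 tw.py 11 .08 .12 top;  python3 - <<'E'
from geo import *
s=cv2.imread('pics/side_11.png')
cv2.imwrite('pics/z18.png',cv2.resize(s[110:250,150:290],None,fx=4.2,fy=4.2,interpolation=cv2.INTER_CUBIC))
E
```

```text
t 12.6 tcp [0.5298 0.1094 0.069 ] jaw -88.68 yaxis [ 7.e-04 -0.e+00 -1.e+00] q [ 0.016  0.14   2.005 -0.     0.995  1.564] op 0.148 F [-0.1 -0.1 -0.2] T [-0.05  0.02 -0.05]
jaw -88.6 shift cm [ 0.19  3.5  -0.43] turn [-0.   -0.08 -0.04]
jaw 91.4 shift cm [ 0.19  3.5  -0.43] turn [ 6.0000e-02  1.7992e+02 -0.0000e+00]
side pts 162 x range 0.4713 0.5887 mid-tcp -0.0002
-70 7 y-tcp -0.0041 0.0001 z [0.0965 0.0992 0.104 ]
-55 30 y-tcp -0.006 0.0055 z [0.094  0.101  0.1044]
-40 33 y-tcp -0.0087 0.0074 z [0.0959 0.1007 0.104 ]
20 33 y-tcp -0.0074 0.0114 z [0.0936 0.0989 0.1052]
35 32 y-tcp -0.005 0.0099 z [0.0958 0.1007 0.105 ]
50 12 y-tcp -0.0038 0.01 z [0.0964 0.0999 0.1033]Traceback (most recent call last):
  File "tw.py", line 9, in <module>
    print(n,'pts',len(o),'x range',o[:,0].min().round(4),o[:,0].max().round(4),'mid-tcp',round((o[:,0].min()+o[:,0].max())/2-P[0],4))
                                   ~~~~~~~~~~^^
    return umr_minimum(a, axis, None, out, keepdims, initial, where)
ValueError: zero-size array to reduction operation minimum which has no identity
```

View pics/z18.png

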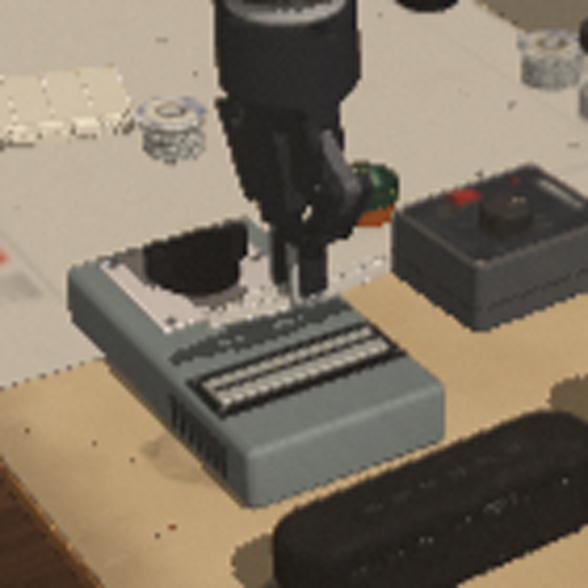

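View pics/top_11.png

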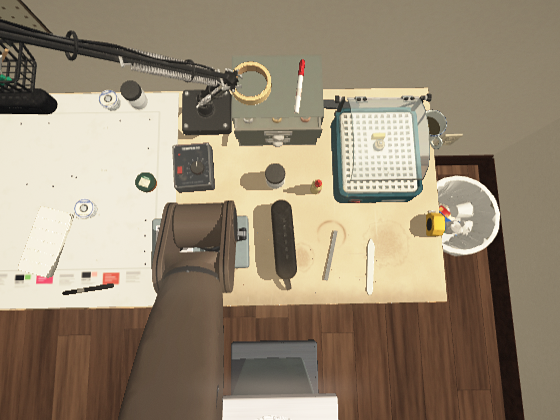

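Run:
```python
from geo import *
f=lambda pts,o,s:(np.array(pts,float)+.5)/s-.5+np.array(o)
r=ray('side',f([(212,290),(428,208),(458,232),(240,315)],(160,150),5.5),.05); print(r.round(4),r.mean(0))
fr=ray('side',f([(192,280),(432,204),(476,242),(237,327)],(160,150),5.5),.048); print('frame',fr.mean(0))
c=cloud('side',np.load('pics/side_5.npy')); q=c.reshape(-1,3)
for y0,y1,n in((.104,.124,'strip'),(.06,.085,'housing')):
    k=q[(abs(q[:,0]-.528)<.05)&(q[:,1]>y0)&(q[:,1]<y1)&(q[:,2]>.03)&(q[:,2]<.06)]; print(n,len(k),np.percentile(k[:,2],[5,50,95]))
```

```text
[[0.4698 0.1174 0.05  ]
 [0.5819 0.1259 0.05  ]
 [0.5831 0.1015 0.05  ]
 [0.4712 0.094  0.05  ]] [0.52647365 0.10972493 0.05      ]
frame [0.52708595 0.11117966 0.048     ]
strip 192 [0.04717945 0.04969136 0.05232376]
housing 255 [0.04357676 0.04578434 0.04759896]
```

Call:
play_rows(
  steps=[
    {"tx": 0.1,"ty": 0.8,"tz": -0.2,"ax": 0,"ay": 0,"az": 0,"claw": 0.8},
    {"tx": 0.2,"ty": 1.5,"tz": -0.4,"ax": 0,"ay": 0,"az": 0,"claw": 0.8},
    {"tx": 0.2,"ty": 2.1,"tz": -0.4,"ax": 0,"ay": 0,"az": 0,"claw": 0.8},
    {"tx": 0.2,"ty": 2.6,"tz": -0.4,"ax": 0,"ay": 0,"az": 0,"claw": 0.8},
    {"tx": 0.2,"ty": 2.9,"tz": -0.4,"ax": 0,"ay": 0,"az": 0,"claw": 0.8},
    {"tx": 0.2,"ty": 3,"tz": -0.4,"ax": 0,"ay": 0,"az": 0,"claw": 0.8},
    {"tx": 0.2,"ty": 3,"tz": -0.4,"ax": 0,"ay": 0,"az": 0,"claw": 0.8},
    {"tx": 0.2,"ty": 3,"tz": -0.4,"ax": 0,"ay": 0,"az": 0,"claw": 0.8},
    {"tx": 0.2,"ty": 3,"tz": -0.4,"ax": 0,"ay": 0,"az": 0,"claw": 0.8},
  ],
)

```text
time: 13.45
eef_pos: [0.5277, 0.1138, 0.039]
tcp_rot: [-0.008, 0.707, -0.707, 0.009]
contact_force: [0.8, 0.7, -0.5]
opening: 0.15
```

```bash
python3 go.py .5278 .1133 .034 -88.6;python3 look.py 12 side >/dev/null; python3 tw.py 12 .056 .085 side;  python3 - <<'E'
from geo import *
s=cv2.imread('pics/side_12.png')
cv2.imwrite('pics/z19.png',cv2.resize(s[150:230,170:270],None,fx=7,fy=7,interpolation=cv2.INTER_CUBIC))
E
```

```text
t 13.45 tcp [0.5277 0.1138 0.039 ] jaw -88.65 yaxis [ 7.e-04  0.e+00 -1.e+00] q [0.024 0.184 2.021 0.    0.937 1.572] op 0.15 F [ 0.8  0.7 -0.5] T [-0.01  0.02  0.02]
jaw -88.6 shift cm [-0.01  0.5   0.05] turn [ 0.   -0.05 -0.04]
jaw 91.4 shift cm [-0.01  0.5   0.05] turn [7.0000e-02 1.7995e+02 0.0000e+00]
side pts 158 x range 0.4677 0.5872 mid-tcp -0.0003
-70 7 y-tcp -0.0026 0.0026 z [0.0673 0.0709 0.0734]
-55 29 y-tcp -0.006 0.0042 z [0.0657 0.0705 0.0751]
-40 30 y-tcp -0.0071 0.0067 z [0.0645 0.0705 0.0746]
20 32 y-tcp -0.0067 0.0097 z [0.0646 0.0693 0.0736]
35 32 y-tcp -0.0052 0.009 z [0.0652 0.0696 0.0751]
50 14 y-tcp -0.0018 0.0072 z [0.064  0.0711 0.0746]
```

View pics/z19.png

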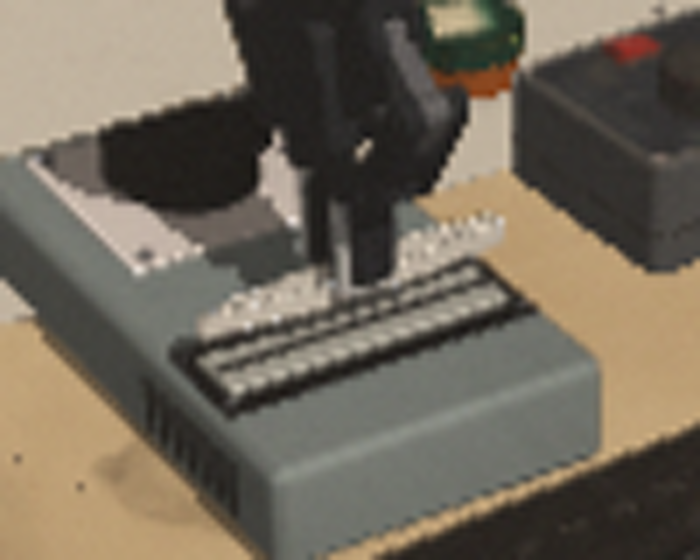

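Call:
play_rows(
  steps=[
    {"tx": 0,"ty": 0.2,"tz": 0.1,"ax": 0,"ay": 0,"az": 0,"claw": 0.8},
    {"tx": 0,"ty": 0.4,"tz": 0.15,"ax": 0,"ay": 0,"az": 0,"claw": 0.8},
    {"tx": 0,"ty": 0.5,"tz": 0.15,"ax": 0,"ay": 0,"az": 0,"claw": 0.8},
    {"tx": 0,"ty": 0.5,"tz": 0.15,"ax": 0,"ay": 0,"az": 0,"claw": 0.8},
    {"tx": 0,"ty": 0.5,"tz": 0.15,"ax": 0,"ay": 0,"az": 0,"claw": 0.8},
    {"tx": 0,"ty": 0.5,"tz": 0.15,"ax": 0,"ay": 0,"az": 0,"claw": 0.8},
    {"tx": 0,"ty": 0.5,"tz": 0.15,"ax": 0,"ay": 0,"az": 0,"claw": 0.8},
    {"tx": 0,"ty": 0.5,"tz": 0.15,"ax": 0,"ay": 0,"az": 0,"claw": 0.8},
  ],
)

```text
time: 14.17
eef_pos: [0.5275, 0.1123, 0.0337]
tcp_rot: [-0.008, 0.707, -0.707, 0.008]
contact_force: [-1.2, -0.0, -0.0]
opening: 0.151
```

```bash
python3 go.py .5278 .1125 .034 -88.6;python3 look.py 13 side top >/dev/null; python3 tw.py 13 .0555 .08 side;  python3 - <<'E'
from geo import *
s=cv2.imread('pics/side_13.png')
cv2.imwrite('pics/z20.png',cv2.resize(s[150:230,170:270],None,fx=7,fy=7,interpolation=cv2.INTER_CUBIC))
print(ctrl.get_state()['dq'].round(4))
E
```

```text
t 14.17 tcp [0.5275 0.1123 0.0337] jaw -88.64 yaxis [ 2.e-04  0.e+00 -1.e+00] q [0.022 0.191 2.023 0.    0.927 1.569] op 0.151 F [-1.2 -0.  -0. ] T [ 0.08 -0.   -0.  ]
jaw -88.6 shift cm [-0.04 -0.03 -0.02] turn [ 0.   -0.04 -0.01]
jaw 91.4 shift cm [-0.04 -0.03 -0.02] turn [2.0000e-02 1.7996e+02 0.0000e+00]
side pts 158 x range 0.4679 0.5847 mid-tcp -0.0011
-70 9 y-tcp -0.0021 0.0031 z [0.0589 0.0635 0.0687]
-55 26 y-tcp -0.0051 0.0045 z [0.0599 0.0659 0.0706]
-40 32 y-tcp -0.0064 0.0072 z [0.0608 0.0646 0.0694]
20 34 y-tcp -0.0059 0.0112 z [0.0587 0.065  0.0683]
35 29 y-tcp -0.0065 0.0114 z [0.0608 0.066  0.0691]
50 15 y-tcp -0.0012 0.0074 z [0.0606 0.0641 0.0688]
[-0.0002  0.0019  0.0006  0.0006  0.0001 -0.0017]
```

View pics/z20.png

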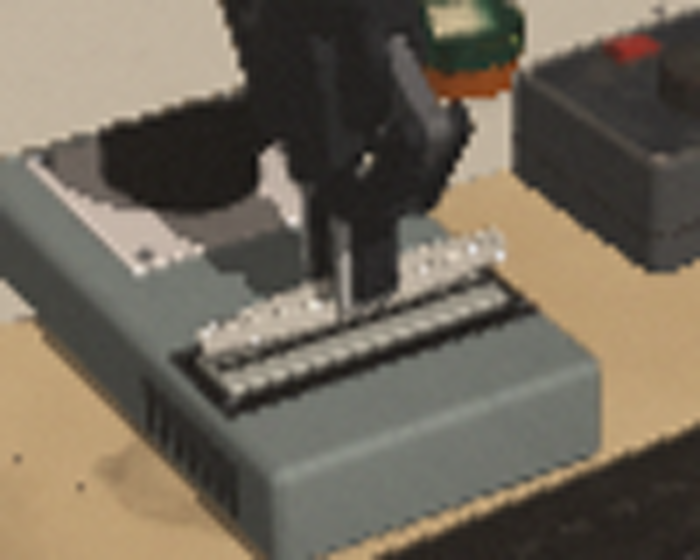

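View pics/side_13.png

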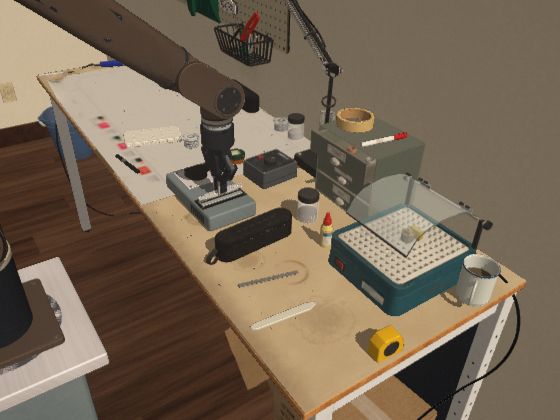

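```bash
python3 - <<'E'
from geo import *
f=lambda pts,o,s:(np.array(pts,float)+.5)/s-.5+np.array(o)
t=ray('side',f([(203,340),(503,246)],(170,150),7),.0645); print('tweezer ends',t.round(4),t.mean(0).round(4),np.degrees(np.arctan2(t[1,1]-t[0,1],t[1,0]-t[0,0])))
e=ray('side',f([(235,412),(533,308)],(170,150),7),.048); print('frame right edge',e.round(4),np.degrees(np.arctan2(*(e[1]-e[0])[1::-1])))
E
python3 go.py
```

```text
tweezer ends [[0.4696 0.1127 0.0645]
 [0.5851 0.1113 0.0645]] [0.5273 0.112  0.0645] -0.7083034239174786
frame right edge [[0.4693 0.091  0.048 ]
 [0.5864 0.0936 0.048 ]] 1.2474799089324873
t 14.27 tcp [0.5274 0.1123 0.0337] jaw -88.64 yaxis [ 1.e-04  0.e+00 -1.e+00] q [0.022 0.191 2.023 0.    0.927 1.569] op 0.15 F [-0.3 -0.1  1.1] T [-0.05  0.06 -0.02]
```

Position, level, height and yaw all agree to within measurement noise, so I'm handing in.

```bash
python3 -c "
from plant import ctrl
print(ctrl.sign_off())"; python3 go.py
```

```text
the job is handed in; nothing more can be done
None
the job is handed in; nothing more can be done
```

I turned the demagnetiser handle to its on stop, then gripped the tweezers across their middle and carried them over the speaker. They are now held still above the pole strip. The job was handed in at about 14.3 s.

**Last checks**
- **Handle:** it is on. Torque rose to 1.3 N m against the stop, and after release the top view showed the pointer along the demagnetiser's +x.
- **Height:** the underside is at about z = 0.060 m, roughly 10 mm above the strip. Both ends are level to about 1 mm.
- **Centring:** the tweezers are within about 1–2 mm of the strip centre and 0–2° of its direction. Finger opening is steady at 0.15, and the force readings are near zero.
- **Bystanders:** in the last side view, nothing else on the bench appears to have moved.

**Disagreements**
- **Tool height:** the reported TCP lies about 30 mm below the visible fingertips. I set heights from the side camera's depth and from contact. The reported TCP passed below the hub top with no force, which confirmed the offset.
- **Strip position:** the two cameras differed by 2–4 mm across the strip, so I aimed between them, weighted towards the top view and the axis of the gripped handle.
- **Tweezers' direction:** the yaw estimates from the side view scattered by about 2°, from −0.7° to +1.3°, against about 0.7–1.2° for the strip and housing.

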